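# Free a link from its clevis by compressing the spring bar with a forked tool

### The job

Take the forked tool out of the grey tool block, set its fork over the bracket's spring bar and push the bar's collar back, away from the link, gently and without ramming it hard against its stop, until the link springs up free. Then put the tool back upright in its slot in the block, and stand the freed link upright and fully down in the block's other, wider pocket. Touch the spring bar only with the tool, and leave the other things on the table where they are.

Things in the scene. Friction and masses are not known exactly. Their poses are not given: they have to be found in the camera images.
- bracket: Aluminium clevis bracket fixed to the worktop. Origin: on the worktop, straight below the middle of the link; z up; y along the spring bar, from the link towards the far post. Base plate x -28..28, y -31..99 mm, 8 mm thick. A spring lifter under the link pushes it up (about 2 N): once the bar is out of its eye the link rises 8 mm by itself and stays up.
- clevis_top (a point): Bracket (0, 0, 44) mm: between the tops of the clevis's two lugs, which hold the link between them. Lugs 36 mm wide (x), at y -14.7..-6.7 and 6.7..14.7 mm, up to z 44 mm; low cheeks (x 12.8..17.8 mm on each side, up to z 43 mm) guide the link's edges.
- bare_bar (a point): Bracket (0, 24, 28) mm, on the spring bar's axis: the bare stretch between near lug (face at y 14.7 mm) and collar, where the fork goes over the bar from above with its wide side along the bracket's x. From here the collar's face is 9 to 27 mm away in +y: where it sits on the bar differs from time to time and is not measured.
- post_face (a point): Bracket (0, 66, 28) mm: face of the post behind the collar, which guides the bar's far end; post y 66..94, x -13..13, up to z 43 mm. The coil spring lies between collar and post. The collar is round steel, 22 mm in diameter and 5 mm thick, fixed on the bar.
- spring_pin: Tip of the spring bar (steel, 6 mm in diameter, axis level along bracket y, z 28 mm), at rest at bracket y 1 mm in the link's lower eye; axes as the bracket. Pushing the collar in +y moves it: 3 N to start, 0.7 N more per mm; link free after 5 to 6 mm (7 to 9 N), hard stop at 7 mm (8 to 10 N). More than 16 N from the tool bends it. It springs back when let go.
- link: Flat steel link 24 (x) x 12 (y) x 85 (z) mm, about 80 g, with a round eye of 8 mm at each end. Origin: centre of its lower end face, z up along its length. It stands upright in the bracket with its axes along the bracket's; origin 15 mm above the worktop while pinned, 23 mm when sprung up free. Grip across the 24 mm width near its top; fingertips must stay above the lugs.
- fork: Forked tool, 90 g. Origin: lower end, midway between the prong tips; z up along the tool. Steel blade 20 (x) x 4 (y) mm, z 0..40 mm, with an open slot 10 mm wide and 19 mm deep between two prongs at its lower end; black handle 20 (x) x 16 (y) mm, z 40..90 mm. In the block the handle's underside rests on the block's top: origin 10 mm above the worktop. Grip across x.
- block: Grey plastic tool block fixed to the worktop, 56 (x) x 112 (y) x 50 (z) mm. Origin: centre of its underside, z up.
- block_hole0 (a point): Centre of the mouth of the tool's slot, in the block's top at block (0, -28, 50) mm: 24 mm (x) by 8 mm (y), 42 mm deep, edges bevelled. Axes as the block.
- block_hole1 (a point): Centre of the mouth of the link's pocket, in the block's top at block (0, 28, 50) mm: 28 mm (x) by 16 mm (y), 42 mm deep, edges bevelled. The link stands in it with its 24 mm width along the block's x; fully down its origin is 8 mm above the worktop.
- specimen_2: Bystander: round mounted specimen 30 mm across, 18 mm high; origin under its centre.
- specimen_5: Bystander: round mounted specimen 30 mm across, 18 mm high; origin under its centre.
- marker_black: Bystander: felt marker 138 mm long, lying; 17 mm high.
- screw_cap_a: Bystander: screw cap 42 mm across, 19 mm high, open side up.

How it is judged:
By the outcome, as a careful person would: the job done as asked, in the order asked, and still so for the second after the job is handed in, with the robot touching nothing.
It also fails if it takes over 72 s, if anything falls off the work surface, if the arm or the gripper's body presses on something with over 40 N, if the wrist force passes 120 N, or if a joint passes its speed limit or range.

### The arm

A 7-joint arm with a two-finger parallel gripper is mounted at the origin on a cart in front of the work surface, level with it; the furniture and walls round the work are solid. World frame = base frame: x ahead of the robot, y to its left, z up, the work surface at z = 0. Lengths are in m, angles in rad, forces in N, time in s.
With the tool pointing down it reaches from about 0.4 to 0.85 m from the base axis. Payload 4.5 kg.
Tool frame: the origin (TCP) lies midway between the tips of the shut fingers; the grasp point (between the pads) lies 19 mm behind it; z points along the fingers, y is the line along which they close (so a half turn about z gives the same grasp; the last joint's range is limited). The gripper opens to 88 mm and grips with 3 to 60 N. Pads are 18 mm wide; open, the fingers measure 123 mm over their backs; the gripper's body (75 mm by 187 mm) begins 45 mm behind the grasp point.
Start: joints at [0.034, 0.689, -0.195, 1.565, 0.157, 0.902, -0.215], TCP at [0.625, 0, 0.213] pointing down, gripper open.
Joint ranges: [-3.01, 3.01], [-0.46, 2.08], [-1.47, 1.51], [0.13, 2.56], [-1, 4.14], [0.04, 2.09], [-2.66, 2.66]. Speed limits (rad/s): [2.57, 2.57, 3.14, 3.14, 3.14, 3.14, 3.14].

### API

Orientations are given as a unit quaternion [x, y, z, w].
In Python, from plant import r gives the robot as it stands.
- The arm moves only by the tool carry_out, never from a script. Its argument "plan" is a list of rows, each an object with "rot": the turn, a rotation vector about the tool's x, y, z in rad, a list of three; "xyz": the shift along the tool's x, y, z in m, a list of three; "grip": the closure in counts, from 0 (fully open) to 255 (shut). In form: [{"rot": [wx, wy, wz], "xyz": [dx, dy, dz], "grip": grip}, ...]. A call has 1 to 8 rows; each row is the pose to reach, as a shift and turn from the pose commanded when the call began, along the tool's axes at that moment; what a row does not reach only later rows make up. A row lasts 1/12 s, in which the tool goes at most 41.7 mm and 7.16 degrees, less where a joint would pass 70% of its speed; a pose out of reach is approached as far as the arm can. A call with a gripper value outside its range is refused whole. The fingers move at their own pace and stop on an object; "squeeze" is the grip in N (left out, the last holds). Time passes only in rows, so rows that repeat a pose let the fingers close. It gives the time, the measured TCP pose, the force, the opening and the grip force at its end, in the units of the state.
- r.get_state(): the state, without advancing time (a new reading comes with each control period).
- r.snapshot(name): name is "scene" or "side" or "wrist"; returns the picture (480x640x3 uint8, red, green, blue); there is no depth.
- r.camera_params(name): a dict with "fx", "fy", "cx", "cy" (pixels), "position" and "attitude" of the camera in the world; the wrist camera has in their place "hand_eye" (4x4, takes a point from camera to tool coordinates, whose origin is the TCP and whose axes are the flange's). Camera axes: x right, y down, z forward; pixel columns grow to the right and rows downward; lengths in m; the calibration is good to about 2 mm. A picture is of the moment at which its call begins: read the wrist's pose just before it. camera_params takes no time and is no camera call.
- r.finish_job(): hands the job in; it is judged then, once.
The state is a dict: "clock": time; "q": joint angles; "qd": joint speeds; "joint_torque": joint torques, N m; "tool_pos": TCP position; "eef_rot": TCP orientation; "contact_force": force on the tool from outside, world axes, zero at the start; "moment": the same for the moment, N m; "opening": opening from 0.0 (shut) to 1.0 (fully open); "finger_force": force on a finger pad.
Only numpy, scipy, OpenCV 4.12 (cv2) and the standard library are available. Lean on these libraries where they do the work, as an engineer would, in place of code of your own. Each camera call takes 0.05 s, during which the arm holds its last target. There are 200 camera calls.

## Working session

There is one attempt and no reset: what is moved stays moved. The work goes in short steps, Python scripts to look and compute and a tool call to move; the robot and the scene stay as the last step left them, time stands still between calls to the robot, and variables do not carry over. Pictures are saved under pics/ and viewed, at most 10 in all, crops included, and the job is handed in when it is done.

Besides the shell and the picture viewer there is one more tool, called by a JSON object that holds its "op" and its "data". carry_out: Moves the arm, as the interface text tells. Its arguments: {"type":"object","properties":{"plan":{"type":"array"},"squeeze":{"type":"number"}},"required":["plan"]}

```bash
mkdir -p pics; ls
python3 - <<'E'
from plant import r
import cv2,numpy as np
s=r.get_state(); print({k:np.round(v,4).tolist() for k,v in s.items()})
for n in("scene","side","wrist"):
    p=r.camera_params(n); print(n,{k:np.round(v,4).tolist() for k,v in p.items()})
ims=[]
for n in("scene","side","wrist"):
    im=r.snapshot(n)[:,:,::-1]; cv2.imwrite(f"pics/{n}0.png",im)
E
```

```text
pics
{'clock': 0.0, 'q': [0.0338, 0.69, -0.1945, 1.5664, 0.1573, 0.9025, -0.2151], 'qd': [0.0001, -0.0006, -0.0, -0.001, 0.0002, -0.0009, 0.0004], 'joint_torque': [0.0003, -52.7572, -1.2669, -15.3434, -0.0526, 0.0066, 0.0002], 'tool_pos': [0.6243, -0.0, 0.2124], 'eef_rot': [0.7071, 0.7071, -0.0007, -0.0006], 'contact_force': [-0.823, 0.3186, 0.2218], 'moment': [-0.0041, 0.0064, -0.0032], 'finger_force': 0.0, 'opening': 0.9976}
scene {'fx': 604.9064, 'fy': 604.9064, 'cx': 315.8834, 'cy': 231.0658, 'position': [0.1202, 0.8791, 0.6607], 'attitude': [-0.1877, 0.8753, -0.4352, 0.0958]}
side {'fx': 500.0417, 'fy': 500.0417, 'cx': 324.1368, 'cy': 225.6813, 'position': [0.3143, 0.8922, 0.5319], 'attitude': [-0.0967, 0.8758, -0.4712, 0.0401]}
wrist {'fx': 378.0899, 'fy': 378.0899, 'cx': 317.276, 'cy': 242.2037, 'hand_eye': [[-0.0005, -0.954, -0.2998, 0.0774], [1.0, -0.0003, -0.0005, -0.0011], [0.0003, -0.2998, 0.954, -0.1719], [0.0, 0.0, 0.0, 1.0]]}
```

View pics/scene0.png

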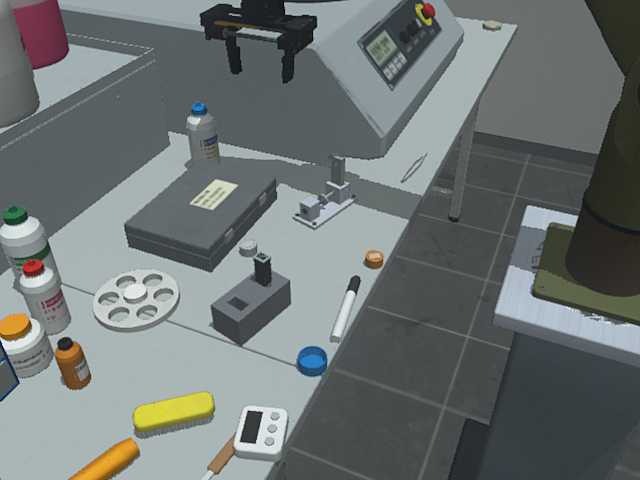

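View pics/wrist0.png

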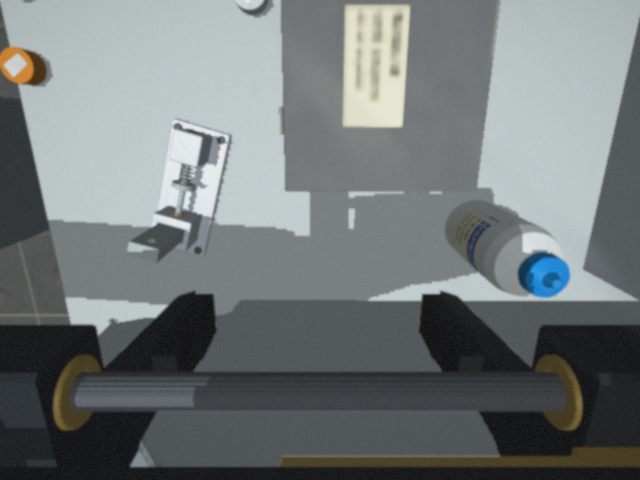

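The scene view shows the block near (250,305) with the tool's handle at (262,265), and the bracket near (325,205). In the wrist view the bracket lies at (190,190) and the link top at about (150,238).

```bash
cat > h.py <<'E'
from plant import r
import cv2,numpy as np
from scipy.spatial.transform import Rotation as R
def tool():
    s=r.get_state(); return np.array(s["tool_pos"]),R.from_quat(s["eef_rot"]).as_matrix()
def cam(n):
    """(K, R, t) of the camera in the world, now"""
    p=r.camera_params(n); K=np.array([[p["fx"],0,p["cx"]],[0,p["fy"],p["cy"]],[0,0,1]])
    if n!="wrist": return K,R.from_quat(p["attitude"]).as_matrix(),np.array(p["position"])
    t,M=tool(); H=np.array(p["hand_eye"]); return K,M@H[:3,:3],t+M@H[:3,3]
def snap(n,f):
    c=cam(n); im=r.snapshot(n)[:,:,::-1].copy(); cv2.imwrite("pics/"+f+".png",im)
    np.savez("pics/"+f+".npz",*c); return im,c
def load(f):
    d=np.load("pics/"+f+".npz"); return cv2.imread("pics/"+f+".png"),[d["arr_%d"%i] for i in range(3)]
def plane(c,uv,z):
    uv=np.atleast_2d(uv); d=np.c_[uv,np.ones(len(uv))]@np.linalg.inv(c[0]).T@c[1].T
    return c[2]+d*((z-c[2][2])/d[:,2])[:,None]
def proj(c,P):
    q=(np.atleast_2d(P)-c[2])@c[1]@c[0].T; return q[:,:2]/q[:,2:]
def tri(cs,uvs):
    A=0;b=0
    for c,uv in zip(cs,uvs):
        d=c[1]@np.linalg.inv(c[0])@np.r_[uv,1]; d/=np.linalg.norm(d); P=np.eye(3)-np.outer(d,d); A=A+P; b=b+P@c[2]
    return np.linalg.solve(A,b)
def delta(P,yaw=0):
    """shift in tool axes from the present TCP to P"""
    t,M=tool(); return np.round(M.T@(np.asarray(P)-t),4)
E
python3 - <<'E'
from h import *
c=cam("scene"); w=cam("wrist")
print("block top", plane(c,[[212,308],[240,330],[291,282],[262,262]],.05)[:, :2])
print("fork top",plane(c,[[262,257]],.1), "bracket",plane(c,[[325,210]],.008))
print("wrist bracket base",plane(w,[[175,119],[232,136],[198,254]],.008)[:,:2],"link top",plane(w,[[150,240]],.1))
print("cap,spec,marker",plane(c,[[312,360],[374,259],[248,247],[345,310]],.01)[:,:2])
E
```

```text
block top [[0.51637827 0.37129022]
 [0.45800478 0.39233722]
 [0.43744465 0.27509874]
 [0.49971957 0.25159864]]
fork top [[0.47404209 0.29299727 0.1       ]] bracket [[0.49009205 0.02659396 0.008     ]]
wrist bracket base [[ 0.48820036  0.08142725]
 [ 0.54116705  0.06589806]
 [ 0.49713969 -0.0539658 ]] link top [[ 0.49131836 -0.01018844  0.1       ]]
cap,spec,marker [[0.35992193 0.36906788]
 [0.35631836 0.12690252]
 [0.56583068 0.18487051]
 [0.35510427 0.25911688]]
```

{"op": "carry_out", "data": {"plan": [{"rot": [0, 0, 0], "xyz": [0.05, -0.11, -0.03], "grip": 0}, {"rot": [0, 0, 0], "xyz": [0.05, -0.11, -0.03], "grip": 0}, {"rot": [0, 0, 0], "xyz": [0.05, -0.11, -0.03], "grip": 0}, {"rot": [0, 0, 0], "xyz": [0.05, -0.11, -0.03], "grip": 0}, {"rot": [0, 0, 0], "xyz": [0.05, -0.11, -0.03], "grip": 0}, {"rot": [0, 0, 0], "xyz": [0.05, -0.11, -0.03], "grip": 0}]}}

```text
clock: 0.65
tool_pos: [0.5159, 0.0497, 0.2435]
eef_rot: [0.707, 0.707, 0.0, 0.001]
contact_force: [0.4, -0.2, -0.4]
opening: 0.996
finger_force: 0.0
```

Run:
```python
from h import *
im,c=snap("wrist","w1"); print(tool()[0],c[2]); 
cv2.imwrite("pics/w1c.png",cv2.resize(im[20:300,160:460],None,fx=2,fy=2,interpolation=cv2.INTER_CUBIC))
```

```text
[0.51627758 0.04935267 0.24319062] [0.51453688 0.12718058 0.41533791]
```

{"op": "carry_out", "data": {"plan": [{"rot": [0, 0, 0], "xyz": [0.25, -0.03, 0], "grip": 0}, {"rot": [0, 0, 0], "xyz": [0.25, -0.03, 0], "grip": 0}, {"rot": [0, 0, 0], "xyz": [0.25, -0.03, 0], "grip": 0}, {"rot": [0, 0, 0], "xyz": [0.25, -0.03, 0], "grip": 0}, {"rot": [0, 0, 0], "xyz": [0.25, -0.03, 0], "grip": 0}, {"rot": [0, 0, 0], "xyz": [0.25, -0.03, 0], "grip": 0}, {"rot": [0, 0, 0], "xyz": [0.25, -0.03, 0], "grip": 0}, {"rot": [0, 0, 0], "xyz": [0.25, -0.03, 0], "grip": 0}]}}

```text
clock: 1.37
tool_pos: [0.485, 0.3035, 0.2424]
eef_rot: [0.706, 0.709, 0.0, -0.001]
contact_force: [0.9, -0.4, 0.1]
opening: 0.999
finger_force: 0.0
```

Run:
```python
from h import *
im,c=snap("wrist","w2"); print(tool()[0],c[2]); 
cv2.imwrite("pics/w2c.png",cv2.resize(im[20:300,160:460],None,fx=2,fy=2,interpolation=cv2.INTER_CUBIC))
```

```text
[0.48583726 0.30026404 0.24237903] [0.48364312 0.38060538 0.41439399]
```

View pics/w1c.png

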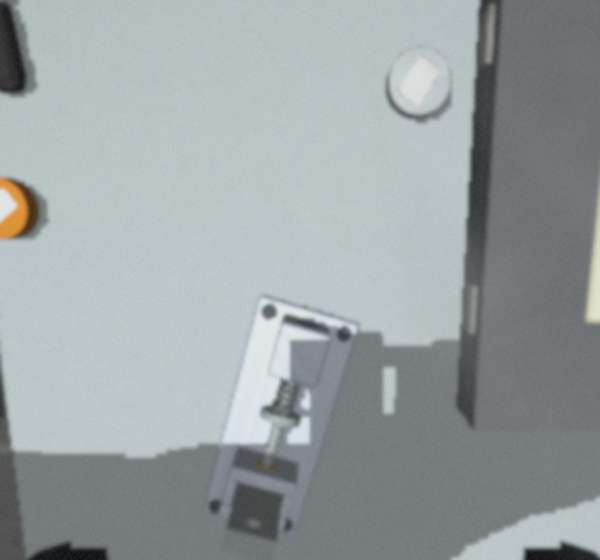

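View pics/w2c.png

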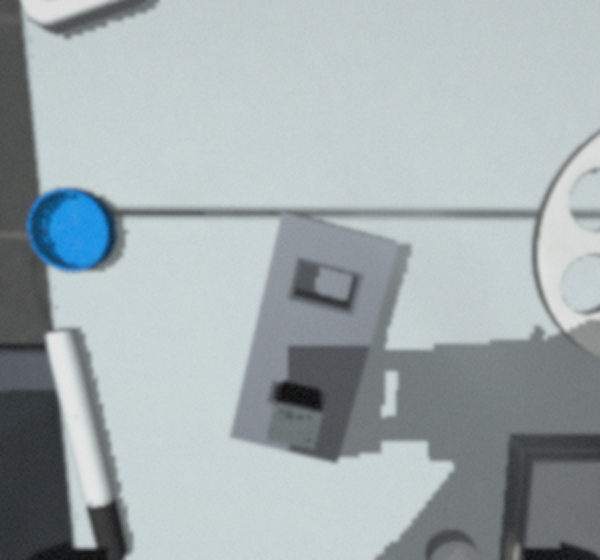

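w1 crop (2x, offset 160,20): bracket base edges (262,297), (357,325), (209,505), collar near (280,412), link's face at (255,510). w2 crop: block top corners (287,213), (400,243), (338,461), (232,436), pocket mouth at (327,285), handle top at (296,427).

{"op": "carry_out", "data": {"plan": [{"rot": [0, 0, 0], "xyz": [0.02, 0.08, 0.0], "grip": 0}, {"rot": [0, 0, 0], "xyz": [0.02, 0.08, 0.0], "grip": 0}, {"rot": [0, 0, 0], "xyz": [0.02, 0.08, 0.0], "grip": 0}, {"rot": [0, 0, 0], "xyz": [0.02, 0.08, 0.0], "grip": 0}, {"rot": [0, 0, 0], "xyz": [0.02, 0.08, 0.0], "grip": 0}, {"rot": [0, 0, 0], "xyz": [0.02, 0.08, 0.0], "grip": 0}]}}

```text
clock: 1.92
tool_pos: [0.5645, 0.3185, 0.2431]
eef_rot: [0.708, 0.707, -0.001, -0.0]
contact_force: [-0.2, -0.4, 0.0]
opening: 0.998
finger_force: 0.0
```

```bash
cat >> h.py <<'E'
def edge(im,p,q,w=5,n=40):
    """strongest-gradient points near segment p-q (full pixels) -> line (point, dir)"""
    g=cv2.GaussianBlur(im,(0,0),1).astype(np.float32); p,q=np.float32(p),np.float32(q)
    d=(q-p)/np.linalg.norm(q-p); nn=np.array([-d[1],d[0]]); s=np.arange(-w,w+.01,.25); out=[]
    for a in np.linspace(.1,.9,n):
        xy=(p+a*(q-p)+s[:,None]*nn).astype(np.float32)
        v=cv2.remap(g,xy[:,:1],xy[:,1:],cv2.INTER_LINEAR)[:,0]; k=np.abs(np.gradient(v,axis=0)).sum(1)
        i=np.clip(k.argmax(),2,len(s)-3); out.append(p+a*(q-p)+nn*(s[i-2:i+3]*k[i-2:i+3]).sum()/k[i-2:i+3].sum())
    l=cv2.fitLine(np.float32(out),cv2.DIST_HUBER,0,.01,.01).ravel(); return l[2:],l[:2]
def quad(im,pts,w=5):
    """refined corners of a quadrilateral"""
    L=[edge(im,pts[i],pts[(i+1)%4],w) for i in range(4)]; C=[]
    for i in range(4):
        (a,u),(b,v)=L[i-1],L[i]; C.append(a+u*np.linalg.solve(np.c_[u,-v],b-a)[0])
    return np.array(C)
E
python3 - <<'E'
from h import *
np.set_printoptions(precision=4,suppress=True)
im,c=snap("wrist","w3"); print(tool()[0])
i2,c2=load("w2")
f=lambda P:np.float32(P)/2+[160,20]
Q=quad(i2,f([[287,213],[400,243],[338,461],[232,436]]))
Pk=quad(i2,f([[298,258],[362,275],[352,312],[291,297]]),4)
H=quad(i2,f([[273,402],[323,410],[319,452],[268,441]]),4)
for n,q,z in(("block",Q,.05),("pocket",Pk,.05),("handle",H,.1)):
    W=plane(c2,q,z); print(n,q.round(1).tolist(),W[:,:2],"centre",W.mean(0)[:2],"sides",np.linalg.norm(W-np.roll(W,-1,0),axis=1))
    # prediction in view 3 for a refined second measurement
    g=proj(c,W); q3=quad(im,g,5); print(" pred3",g.round(1).tolist(),"meas3",q3.round(1).tolist())
    T=np.array([tri([c2,c],[a,b]) for a,b in zip(q,q3)]); print(" tri",T,T.mean(0))
v=np.hstack([im[20:300,60:360]]); cv2.imwrite("pics/w3c.png",cv2.resize(v,None,fx=2,fy=2,interpolation=cv2.INTER_CUBIC))
# bracket base in w1
i1,c1=load("w1")
for a,b in(((262,297),(209,500)),((357,325),(300,500)),((262,297),(357,325))):
    p,d=edge(i1,*f([a,b])); W=plane(c1,[p,p+30*d],.008); t=(W[1]-W[0]); print("bracket edge",W[0][:2],np.degrees(np.arctan2(-t[0],t[1])),p.round(1),d.round(3))
E
```

```text
[0.5643 0.3189 0.2433]
block [[302.0, 120.19999694824219], [366.20001220703125, 143.6999969482422], [325.5, 250.39999389648438], [274.5, 238.10000610351562]] [[0.4694 0.3839]
 [0.5291 0.3633]
 [0.4923 0.2581]
 [0.4408 0.2709]] centre [0.4829 0.3191] sides [0.0632 0.1115 0.053  0.1166]
 pred3 [[216.5, 136.8], [281.4, 159.3], [248.8, 263.4], [197.7, 251.8]] meas3 [[216.3000030517578, 136.89999389648438], [276.20001220703125, 152.5], [251.39999389648438, 264.70001220703125], [197.6999969482422, 250.3000030517578]]
 tri [[0.4694 0.3839 0.0509]
 [0.5266 0.3675 0.0674]
 [0.4927 0.2535 0.0392]
 [0.4406 0.2712 0.0486]] [0.4823 0.319  0.0515]
pocket [[308.29998779296875, 148.5], [340.70001220703125, 156.3000030517578], [334.5, 175.1999969482422], [304.79998779296875, 167.6999969482422]] [[0.4751 0.3587]
 [0.5056 0.3517]
 [0.5    0.334 ]
 [0.4717 0.341 ]] centre [0.4881 0.3464] sides [0.0313 0.0185 0.0292 0.018 ]
 pred3 [[224.8, 164.3], [257.2, 171.7], [252.4, 190.1], [222.7, 183.0]] meas3 [[225.8000030517578, 165.60000610351562], [259.70001220703125, 171.10000610351562], [252.1999969482422, 1
[... 321 characters left out ...]
]
 [0.4871 0.2974]
 [0.4829 0.2768]
 [0.4617 0.2823]] centre [0.4746 0.2897] sides [0.0209 0.021  0.0219 0.0206]
 pred3 [[206.6, 236.3], [230.3, 241.5], [227.2, 263.6], [202.8, 257.9]] meas3 [[209.10000610351562, 236.89999389648438], [232.0, 241.8000030517578], [224.1999969482422, 258.29998779296875], [207.1999969482422, 254.3000030517578]]
 tri [[0.4664 0.2997 0.0917]
 [0.4872 0.2958 0.0946]
 [0.4826 0.2819 0.1074]
 [0.4602 0.2779 0.0816]] [0.4741 0.2888 0.0938]
bracket edge [0.47   0.0258] -16.272362216920907 [276.7 219.2] [ 0.257 -0.966]
bracket edge [0.524 0.023] -17.765498168547133 [325.4 221.7] [ 0.319 -0.948]
bracket edge [0.5123 0.0697] -105.97047101921434 [314.8 179.4] [0.961 0.275]
```

View pics/w3c.png

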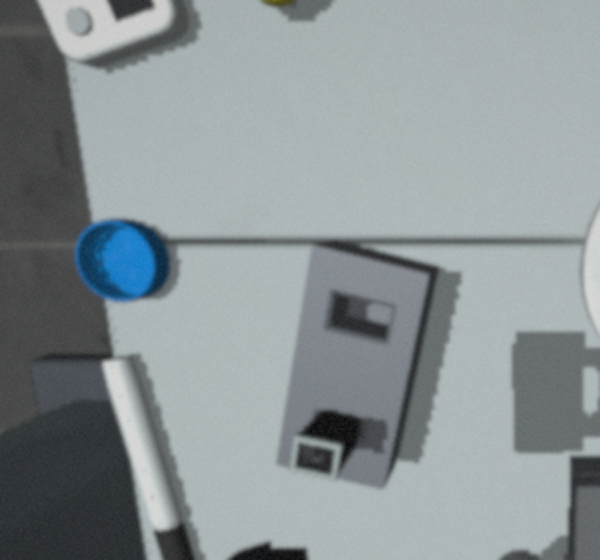

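w3 crop (2x, offset 60,20): block top corners about (312,245), (430,270), (383,487), (277,464), pocket (362,316), handle top with a bright rim, (297,436)-(343,475). I refine with a narrower search.

Run:
```python
from h import *
np.set_printoptions(precision=4,suppress=True)
i2,c2=load("w2"); i3,c3=load("w3")
f=lambda P,o:np.float32(P)/2+[o,20]
D={"block":(.05,[[287,213],[399,243],[338,461],[232,436]],[[312,244],[430,270],[384,487],[277,464]]),
"pocket":(.05,[[298,258],[362,275],[352,312],[291,297]],[[331,292],[396,305],[388,341],[325,328]]),
"handle":(.1,[[274,405],[323,413],[318,451],[268,442]],[[297,436],[344,443],[339,478],[290,472]])}
for n,(z,a,b) in D.items():
    q2=quad(i2,f(a,160),2.5); q3=quad(i3,f(b,60),2.5)
    for q,c,o in((q2,c2,160),(q3,c3,60)):
        W=plane(c,q,z)[:,:2]; print(n,((q-[o,20])*2).round(0).tolist(),"cen",W.mean(0),"sides",np.linalg.norm(W-np.roll(W,-1,0),axis=1),
         "yaw",[np.degrees(np.arctan2(v[1],v[0])).round(1) for v in(W[1]-W[0],W[2]-W[3])],[np.degrees(np.arctan2(-v[0],v[1])).round(1) for v in(W[1]-W[2],W[0]-W[3])])
    T=np.array([tri([c2,c3],[u,v]) for u,v in zip(q2,q3)]); print("  tri z",T[:,2],T.mean(0))
```

```text
block [[283.0, 212.0], [399.0, 239.0], [336.0, 462.0], [228.0, 436.0]] cen [0.4817 0.3186] sides [0.0553 0.1132 0.0558 0.1115] yaw [np.float64(-12.2), np.float64(-14.0)] [np.float64(-14.4), np.float64(-14.8)]
block [[311.0, 246.0], [430.0, 266.0], [383.0, 489.0], [275.0, 460.0]] cen [0.4818 0.3192] sides [0.0563 0.116  0.0563 0.1093] yaw [np.float64(-9.5), np.float64(-16.3)] [np.float64(-14.2), np.float64(-14.2)]
  tri z [0.0544 0.0458 0.0488 0.0467] [0.4817 0.3185 0.0489]
pocket [[297.0, 257.0], [361.0, 273.0], [349.0, 310.0], [290.0, 295.0]] cen [0.4882 0.3463] sides [0.0312 0.0185 0.0294 0.0181] yaw [np.float64(-13.0), np.float64(-13.6)] [np.float64(-16.7), np.float64(-10.8)]
pocket [[332.0, 291.0], [399.0, 302.0], [385.0, 340.0], [326.0, 326.0]] cen [0.489  0.3462] sides [0.032  0.0199 0.029  0.0167] yaw [np.float64(-9.2), np.float64(-14.5)] [np.float64(-22.9), np.float64(-14.7)]
  tri z [0.0466 0.0395 0.0511 0.049 ] [0.4883 0.3459 0.0465]
handle [[274.0, 400.0], [323.0, 411.0], [313.0, 454.0], [264.0, 445.0]] cen [0.4746 0.2898] sides [0.0212 0.0201 0.0216 0.0207] yaw [np.float64(-12.1), np.float64(-10.6)] [np.float64(-12.1), np.float64(-13.4)]
handle [[299.0, 434.0], [342.0, 443.0], [335.0, 474.0], [294.0, 468.0]] cen [0.4767 0.292 ] sides [0.0189 0.015  0.0181 0.0161] yaw [np.float64(-12.6), np.float64(-9.0)] [np.float64(-16.0), np.float64(-12.9)]
  tri z [0.0886 0.0975 0.0955 0.0817] [0.4741 0.288  0.0908]
```

Run:
```python
from h import *
print(delta([.4752,.2915,.125]), R.from_matrix(tool()[1]).as_quat())
np.set_printoptions(precision=4,suppress=True)
i1,c1=load("w1"); f=lambda P:np.float32(P)/2+[160,20]
# bracket: base edges (narrow), post top quad, collar points
for n,a,b,z in(("L",(262,300),(212,492),.008),("R",(357,328),(322,440),.008),("far",(266,297),(350,323),.008)):
    p,d=edge(i1,*f([a,b]),w=2.5); q=p+30*d; print(n,((np.array([p,q])-[160,20])*2).round(0).tolist(),plane(c1,[p,q],z)[:,:2].tolist())
cv2.imwrite("pics/w1d.png",cv2.resize(i1[160:295,250:350],None,fx=4,fy=4,interpolation=cv2.INTER_CUBIC))
```

```text
[-0.0274 -0.089   0.1184] [ 7.07317392e-01  7.06895905e-01 -5.34946979e-04 -2.30268698e-06]
L [[235.0, 393.0], [250.0, 335.0]] [[0.4708847452761259, 0.028940117451070405], [0.4803262125351248, 0.06104912311334651]]
R [[337.0, 386.0], [355.0, 328.0]] [[0.5274397891970829, 0.03290903883416188], [0.5366010720723768, 0.06454263963918384]]
far [[309.0, 311.0], [366.0, 328.0]] [[0.5118980486528818, 0.07384350812324328], [0.5429306606337578, 0.06495711141395846]]
```

View pics/w1d.png

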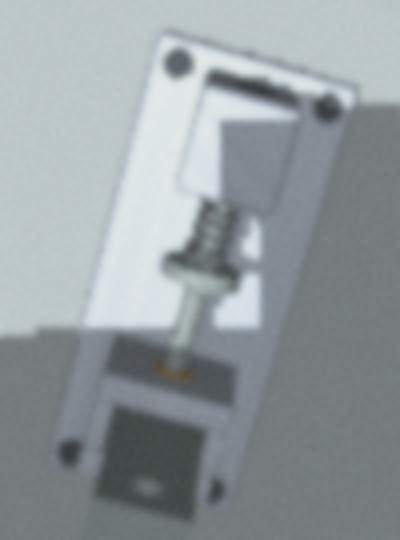

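w1d crop (4x, offset 250,160): bar from the bushing (174,368) up to the collar, whose front ellipse is centred at about (205,275); post top about (245,150); link's top front edge from (95,498) to (193,520).

Run:
```python
from h import *
np.set_printoptions(precision=4,suppress=True)
i1,c1=load("w1"); g=lambda P:np.float32(P)/4+[250,160]
a=np.radians(-16.2); X=np.array([np.cos(a),np.sin(a)]); Y=np.array([-X[1],X[0]])
O=X*.4706+Y*.1147; print("O by base",O)
def show(n,uv,z): P=plane(c1,uv,z)[:,:2]; print(n,((P-O)@np.c_[X,Y]*1000).round(1).tolist())
# bar: left & right edges
for s,(p,q) in {"barL":((170,350),(184,292)),"barR":((187,352),(201,297))}.items():
    m,d=edge(i1,*g([p,q]),w=1.5); show(s,[m,m-5*d],.029); print(((m-[250,160])*4).round(0))
show("bush",g([[174,370]]),.028)
show("link top front edge",g([[95,498],[193,520]]),.1)
show("lug top corners",g([[112,340],[240,374],[232,408],[103,374]]),.044)
show("post top corners",g([[205,85],[300,108],[265,215],[178,190]]),.043)
show("collar L/R/front low",g([[163,266],[240,283],[205,295]]),.028)
show("collar top",g([[205,262]]),.039)
show("holes",g([[178,63],[327,108],[70,452],[213,490]]),.008)
```

```text
O by base [ 0.4839 -0.0211]
barL [[-3.0, 30.2], [-2.7, 24.5]]
[174. 318.]
barR [[1.6, 30.1], [1.7, 24.5]]
[190. 323.]
bush [[0.9, 15.7]]
link top front edge [[-10.7, 6.3], [12.0, 7.2]]
lug top corners [[-17.1, 24.7], [17.1, 25.0], [17.7, 15.4], [-17.1, 15.1]]
post top corners [[-11.6, 94.5], [12.5, 95.6], [11.7, 67.2], [-11.1, 67.3]]
collar L/R/front low [[-9.5, 43.0], [11.4, 44.2], [3.3, 38.4]]
collar top [[0.5, 50.1]]
holes [[-20.0, 92.9], [21.8, 92.4], [-20.9, -23.9], [22.1, -23.9]]
```

{"op": "carry_out", "data": {"plan": [{"rot": [0, 0, 0.12], "xyz": [-0.0274, -0.089, 0.05], "grip": 0}, {"rot": [0, 0, 0.2496], "xyz": [-0.0274, -0.089, 0.1184], "grip": 0}, {"rot": [0, 0, 0.2496], "xyz": [-0.0274, -0.089, 0.1184], "grip": 0}, {"rot": [0, 0, 0.2496], "xyz": [-0.0274, -0.089, 0.1184], "grip": 0}, {"rot": [0, 0, 0.2496], "xyz": [-0.0274, -0.089, 0.1184], "grip": 0}, {"rot": [0, 0, 0.2496], "xyz": [-0.0274, -0.089, 0.1184], "grip": 0}, {"rot": [0, 0, 0.2496], "xyz": [-0.0274, -0.089, 0.1184], "grip": 0}, {"rot": [0, 0, 0.2496], "xyz": [-0.0274, -0.089, 0.1184], "grip": 0}]}}

```text
clock: 2.63
tool_pos: [0.4788, 0.294, 0.127]
eef_rot: [0.79, 0.613, 0.003, 0.0]
contact_force: [0.7, 0.7, -0.3]
opening: 0.994
finger_force: 0.0
```

Run:
```python
from h import *
r.snapshot("side"); t,M=tool(); print(t, np.degrees(np.arctan2(M[1,1],M[0,1])), M[:,2], delta([.4752,.2915,.055]))
```

```text
[0.47854624 0.29381374 0.12681408] -14.348789588285749 [ 0.00445045  0.0029465  -0.99998576] [-0.0034 -0.0029  0.0718]
```

{"op": "carry_out", "data": {"plan": [{"rot": [0, 0, 0], "xyz": [-0.0034, -0.0029, 0.02], "grip": 0}, {"rot": [0, 0, 0], "xyz": [-0.0034, -0.0029, 0.05], "grip": 0}, {"rot": [0, 0, 0], "xyz": [-0.0034, -0.0029, 0.062], "grip": 0}, {"rot": [0, 0, 0], "xyz": [-0.0034, -0.0029, 0.066], "grip": 0}, {"rot": [0, 0, 0], "xyz": [-0.0034, -0.0029, 0.066], "grip": 0}, {"rot": [0, 0, 0], "xyz": [-0.0034, -0.0029, 0.066], "grip": 0}]}}

```text
clock: 3.18
tool_pos: [0.4737, 0.2907, 0.0599]
eef_rot: [0.79, 0.613, 0.001, 0.0]
contact_force: [-0.3, 0.8, 0.4]
opening: 1.004
finger_force: 0.0
```

Run:
```python
from h import *
im,c=snap("wrist","w4"); t,M=tool(); print(t, np.degrees(np.arctan2(M[1,1],M[0,1])), M[:,2], delta([.4752,.2915,.055]))
```

```text
[0.47368565 0.29075665 0.0601493 ] -14.318109314300624 [ 0.00249433  0.00166143 -0.99999551] [0.0011 0.0013 0.0052]
```

{"op": "carry_out", "data": {"plan": [{"rot": [0, 0, 0], "xyz": [0.001, 0.0013, 0.0045], "grip": 120}, {"rot": [0, 0, 0], "xyz": [0.001, 0.0013, 0.0045], "grip": 160}, {"rot": [0, 0, 0], "xyz": [0.001, 0.0013, 0.0045], "grip": 200}, {"rot": [0, 0, 0], "xyz": [0.001, 0.0013, 0.0045], "grip": 255}, {"rot": [0, 0, 0], "xyz": [0.001, 0.0013, 0.0045], "grip": 255}, {"rot": [0, 0, 0], "xyz": [0.001, 0.0013, 0.0045], "grip": 255}, {"rot": [0, 0, 0], "xyz": [0.001, 0.0013, 0.0045], "grip": 255}, {"rot": [0, 0, 0], "xyz": [0.001, 0.0013, 0.0045], "grip": 255}], "squeeze": 15}}

```text
clock: 3.9
tool_pos: [0.4739, 0.2907, 0.0544]
eef_rot: [0.79, 0.614, 0.0, 0.0]
contact_force: [0.4, -0.7, 0.5]
opening: 0.421
finger_force: 0.0
```

Run:
```python
from h import *
im,c=snap("side","s4"); t,M=tool(); s=r.get_state(); print(t, np.degrees(np.arctan2(M[1,1],M[0,1])), M[:,2], s["opening"]*88,s["finger_force"],s["contact_force"],s["clock"])
```

```text
[0.47385284 0.29071211 0.05433911] -14.296789789782348 [ 5.21778849e-05  3.41375974e-06 -9.99999999e-01] 32.762302218152 0.0 [-0.38052814 -0.52324539  0.13277802] 3.95
```

{"op": "carry_out", "data": {"plan": [{"rot": [0, 0, 0], "xyz": [0.001, 0.0012, 0.0], "grip": 255}, {"rot": [0, 0, 0], "xyz": [0.001, 0.0012, 0.0], "grip": 255}, {"rot": [0, 0, 0], "xyz": [0.001, 0.0012, 0.0], "grip": 255}, {"rot": [0, 0, 0], "xyz": [0.001, 0.0012, 0.0], "grip": 255}, {"rot": [0, 0, 0], "xyz": [0.001, 0.0012, 0.0], "grip": 255}, {"rot": [0, 0, 0], "xyz": [0.001, 0.0012, 0.0], "grip": 255}, {"rot": [0, 0, 0], "xyz": [0.001, 0.0012, 0.0], "grip": 255}, {"rot": [0, 0, 0], "xyz": [0.001, 0.0012, 0.0], "grip": 255}], "squeeze": 15}}

```text
clock: 4.62
tool_pos: [0.4753, 0.2914, 0.0543]
eef_rot: [0.79, 0.614, 0.0, 0.0]
contact_force: [0.7, 0.2, -0.1]
opening: 0.224
finger_force: 14.8
```

{"op": "carry_out", "data": {"plan": [{"rot": [0, 0, 0], "xyz": [0.0, 0.0, 0.0], "grip": 255}, {"rot": [0, 0, 0], "xyz": [0.0, 0.0, 0.0], "grip": 255}, {"rot": [0, 0, 0], "xyz": [0.0, 0.0, -0.02], "grip": 255}, {"rot": [0, 0, 0], "xyz": [0.0, 0.0, -0.04], "grip": 255}, {"rot": [0, 0, 0], "xyz": [0.0, 0.0, -0.07], "grip": 255}, {"rot": [0, 0, 0], "xyz": [0.0, 0.0, -0.07], "grip": 255}, {"rot": [0, 0, 0], "xyz": [0.0, 0.0, -0.07], "grip": 255}], "squeeze": 60}}

```text
clock: 5.2
tool_pos: [0.476, 0.2918, 0.1256]
eef_rot: [0.79, 0.614, 0.001, 0.0]
contact_force: [0.2, -0.9, -0.8]
opening: 0.22
finger_force: 59.7
```

Run:
```python
from h import *
snap("scene","sc1"); t,M=tool(); s=r.get_state(); print(t, np.degrees(np.arctan2(M[1,1],M[0,1])), s["opening"]*88,s["finger_force"],s["contact_force"]); print(delta([.4918,.0046,.125]))
```

```text
[0.47508468 0.29117062 0.12440319] -14.301650523270006 19.329900179437743 59.71304160542786 [ 0.38235522  0.00126631 -1.25761796]
[-0.2736  0.087  -0.0006]
```

{"op": "carry_out", "data": {"plan": [{"rot": [0, 0, 0.033], "xyz": [-0.2736, 0.087, 0.0], "grip": 255}, {"rot": [0, 0, 0.033], "xyz": [-0.2736, 0.087, 0.0], "grip": 255}, {"rot": [0, 0, 0.033], "xyz": [-0.2736, 0.087, 0.0], "grip": 255}, {"rot": [0, 0, 0.033], "xyz": [-0.2736, 0.087, 0.0], "grip": 255}, {"rot": [0, 0, 0.033], "xyz": [-0.2736, 0.087, 0.0], "grip": 255}, {"rot": [0, 0, 0.033], "xyz": [-0.2736, 0.087, 0.0], "grip": 255}, {"rot": [0, 0, 0.033], "xyz": [-0.2736, 0.087, 0.0], "grip": 255}, {"rot": [0, 0, 0.033], "xyz": [-0.2736, 0.087, 0.0], "grip": 255}]}}

```text
clock: 5.92
tool_pos: [0.4901, -0.0061, 0.1229]
eef_rot: [0.804, 0.595, -0.004, 0.001]
contact_force: [0.3, -0.1, -0.4]
opening: 0.216
finger_force: 59.7
```

{"op": "carry_out", "data": {"plan": [{"rot": [0, 0, 0], "xyz": [0.0, 0.0, 0.0], "grip": 255}, {"rot": [0, 0, 0], "xyz": [0.0, 0.0, 0.0], "grip": 255}, {"rot": [0, 0, 0], "xyz": [0.0, 0.0, 0.0], "grip": 255}]}}

```text
clock: 6.17
tool_pos: [0.4916, 0.0066, 0.1238]
eef_rot: [0.799, 0.602, -0.0, -0.001]
contact_force: [-0.8, 0.9, -0.8]
opening: 0.223
finger_force: 59.7
```

Run:
```python
from h import *
i,_=snap("scene","sc2"); w,c=snap("wrist","w5"); t,M=tool(); print(t, np.degrees(np.arctan2(M[1,1],M[0,1])),M[:,2]); print(delta([.4918,.0046,.125]))
v=np.hstack([cv2.resize(i[110:260,260:420],(320,300),interpolation=cv2.INTER_CUBIC),cv2.resize(w[100:400,200:440],(480,600))[:300],]) 
a=cv2.resize(i[130:250,270:400],(520,480),interpolation=cv2.INTER_CUBIC); b=cv2.resize(w[60:400,220:420],(280,480)); cv2.imwrite("pics/m5.png",np.hstack([a,b]))
```

```text
[0.49178886 0.00671317 0.12403648] -16.00349856250819 [-5.38059793e-04  8.85723489e-04 -9.99999463e-01]
[-0.002   0.0006 -0.001 ]
```

View pics/m5.png

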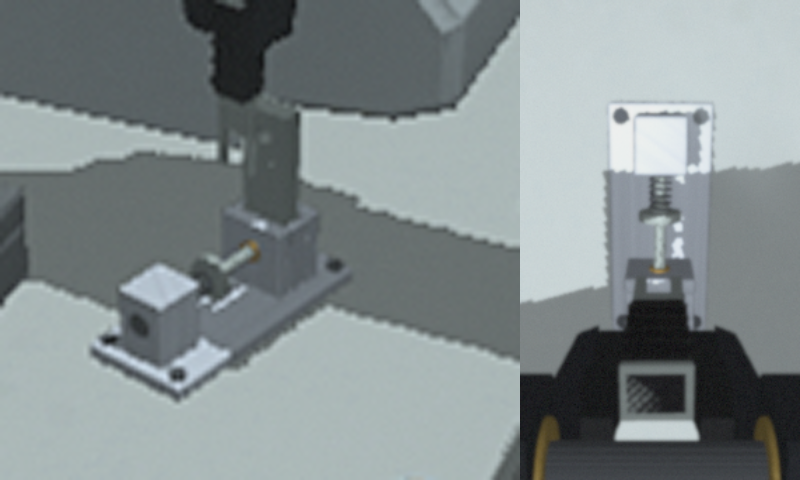

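Scene half: fork's slot shows at (235,150) with the link behind it at (272,160); collar at (210,275), in line with the fork. Wrist half: handle held straight, in line with the bracket.

{"op": "carry_out", "data": {"plan": [{"rot": [0, 0, 0.003], "xyz": [-0.001, 0.0006, 0.01], "grip": 255}, {"rot": [0, 0, 0.003], "xyz": [-0.001, 0.0006, 0.02], "grip": 255}, {"rot": [0, 0, 0.003], "xyz": [-0.001, 0.0006, 0.03], "grip": 255}, {"rot": [0, 0, 0.003], "xyz": [-0.001, 0.0006, 0.037], "grip": 255}, {"rot": [0, 0, 0.003], "xyz": [-0.001, 0.0006, 0.042], "grip": 255}, {"rot": [0, 0, 0.003], "xyz": [-0.001, 0.0006, 0.042], "grip": 255}, {"rot": [0, 0, 0.003], "xyz": [-0.001, 0.0006, 0.042], "grip": 255}, {"rot": [0, 0, 0.003], "xyz": [-0.001, 0.0006, 0.042], "grip": 255}]}}

```text
clock: 6.93
tool_pos: [0.4926, 0.0039, 0.0827]
eef_rot: [0.8, 0.599, 0.0, 0.0]
contact_force: [-0.8, 0.4, -1.1]
opening: 0.218
finger_force: 59.7
```

```bash
cat >> h.py <<'E'
def brk(O=(.4845,-.0204),yaw=-16.2):
    a=np.radians(yaw); X=np.array([np.cos(a),np.sin(a)]); Y=np.array([-X[1],X[0]])
    t,M=tool(); s=r.get_state(); F=np.array(s["contact_force"])
    d=t[:2]-O; print("brk x %.1f y %.1f z %.1f mm"%(d@X*1e3,d@Y*1e3,t[2]*1e3),"yaw %.2f"%np.degrees(np.arctan2(M[1,1],M[0,1])),"tilt",M[:2,2].round(4),"F x %.1f y %.1f z %.1f"%(F[:2]@X,F[:2]@Y,F[2]),"t %.2f"%s["clock"])
E
python3 - <<'E'
from h import *
brk(); i,_=snap("scene","sc3"); brk()
cv2.imwrite("pics/m6.png",cv2.resize(i[140:240,280:380],(600,600),interpolation=cv2.INTER_CUBIC))
E
```

```text
brk x 1.0 y 25.5 z 82.7 mm yaw -16.34 tilt [0.0007 0.0001] F x -0.9 y 0.2 z -1.1 t 6.93
brk x 1.1 y 25.5 z 82.7 mm yaw -16.35 tilt [0.0009 0.0001] F x -1.0 y 0.0 z -0.5 t 6.98
```

View pics/m6.png

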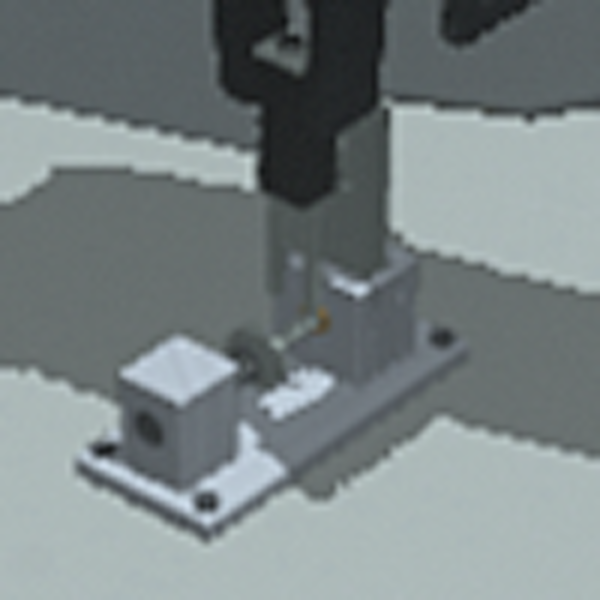

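The fork's prongs hang just above the bar: left prong outer edge near (269,292), right prong near (315,310); bushing at (323,320). I check the lateral offset by projection.

Run:
```python
from h import *
np.set_printoptions(precision=1,suppress=True)
i,c=load("sc3"); a=np.radians(-16.2); X=np.array([np.cos(a),np.sin(a),0]); Y=np.array([-X[1],X[0],0]); O=np.array([.4845,-.0204,0]); Z=np.array([0,0,1])
pr=lambda x,y,z:((proj(c,O+X*x/1e3+Y*y/1e3+Z*z/1e3)-[280,140])*6)[0]
for n,p in dict(bush=(0,14.7,28),postTL=(-13,66,43),postTR=(13,66,43),postFL=(-13,94,43),postFR=(13,94,43),baseFR=(-28,99,8),baseFL=(28,99,8),hx=(-21.2,92,8),hx2=(21.2,92,8),lugR=(-18,14.7,44),link=(-12,6,100),
  tipL=(11,25.5,38.4),tipL2=(6,25.5,38.4),tipR2=(-4,25.5,38.4),tipR=(-9,25.5,38.4),bar=(0,25.5,28),handleL=(11,33.5,78.4),handleR=(-9,33.5,78.4)).items(): print(n,pr(*p))
g=cv2.cvtColor(i,cv2.COLOR_BGR2GRAY)
for row in(182,185,188): print(row,g[row,318:344].tolist())
```

```text
bush [316.4 314.5]
postTL [243.  359.8]
postTR [178.2 329.1]
postFL [182.4 400.2]
postFR [117.4 368.5]
baseFR [210.3 521.3]
baseFL [ 72.7 451.5]
hx [208.3 502.2]
hx2 [104.3 449.7]
lugR [361.9 292.1]
link [368.1 118.1]
tipL [267.9 288.9]
tipL2 [280.1 294.5]
tipR2 [304.8 305.8]
tipR [317.2 311.5]
bar [294.6 329. ]
handleL [251.7 189.8]
handleR [302.2 212.2]
182 [110, 109, 109, 109, 110, 112, 97, 83, 79, 81, 102, 109, 97, 83, 84, 80, 78, 78, 80, 81, 81, 81, 80, 79, 79, 75]
185 [109, 107, 108, 109, 109, 110, 95, 82, 77, 88, 94, 93, 88, 82, 94, 101, 117, 129, 117, 98, 93, 85, 76, 70, 97, 111]
188 [110, 109, 110, 108, 109, 112, 99, 86, 80, 89, 94, 95, 89, 82, 97, 98, 90, 85, 89, 131, 169, 205, 198, 140, 84, 83]
```

{"op": "carry_out", "data": {"plan": [{"rot": [0, 0, 0], "xyz": [0.0, -0.0011, 0.003], "grip": 255}, {"rot": [0, 0, 0], "xyz": [0.0, -0.0011, 0.006], "grip": 255}, {"rot": [0, 0, 0], "xyz": [0.0, -0.0011, 0.009], "grip": 255}, {"rot": [0, 0, 0], "xyz": [0.0, -0.0011, 0.012], "grip": 255}, {"rot": [0, 0, 0], "xyz": [0.0, -0.0011, 0.012], "grip": 255}]}}

```text
clock: 7.4
tool_pos: [0.4909, 0.0039, 0.0697]
eef_rot: [0.801, 0.599, -0.0, -0.0]
contact_force: [-0.4, -0.0, -0.9]
opening: 0.224
finger_force: 59.7
```

Run:
```python
from h import *
brk()
```

```text
brk x -0.6 y 25.1 z 69.7 mm yaw -16.36 tilt [-0.0009 -0.0001] F x -0.3 y -0.1 z -0.9 t 7.40
```

{"op": "carry_out", "data": {"plan": [{"rot": [0, 0, 0], "xyz": [0.0, 0.0003, 0.003], "grip": 255}, {"rot": [0, 0, 0], "xyz": [0.0, 0.0003, 0.006], "grip": 255}, {"rot": [0, 0, 0], "xyz": [0.0, 0.0003, 0.009], "grip": 255}, {"rot": [0, 0, 0], "xyz": [0.0, 0.0003, 0.011], "grip": 255}, {"rot": [0, 0, 0], "xyz": [0.0, 0.0003, 0.011], "grip": 255}, {"rot": [0, 0, 0], "xyz": [0.0, 0.0003, 0.011], "grip": 255}]}}

```text
clock: 7.9
tool_pos: [0.4914, 0.0038, 0.0592]
eef_rot: [0.801, 0.599, -0.0, -0.0]
contact_force: [0.3, 0.4, -1.1]
opening: 0.221
finger_force: 59.7
```

Run:
```python
from h import *
brk(); snap("scene","sc4"); brk()
```

```text
brk x -0.1 y 25.2 z 59.2 mm yaw -16.36 tilt [-0.0003 -0.0001] F x 0.2 y 0.4 z -1.1 t 7.90
brk x -0.0 y 25.3 z 59.3 mm yaw -16.36 tilt [-0. -0.] F x 0.6 y 0.6 z -1.2 t 7.95
```

{"op": "carry_out", "data": {"plan": [{"rot": [0, 0, 0], "xyz": [0.0015, 0, 0], "grip": 255}, {"rot": [0, 0, 0], "xyz": [0.003, 0, 0], "grip": 255}, {"rot": [0, 0, 0], "xyz": [0.0045, 0, 0], "grip": 255}, {"rot": [0, 0, 0], "xyz": [0.006, 0, 0], "grip": 255}, {"rot": [0, 0, 0], "xyz": [0.007, 0, 0], "grip": 255}, {"rot": [0, 0, 0], "xyz": [0.007, 0, 0], "grip": 255}, {"rot": [0, 0, 0], "xyz": [0.007, 0, 0], "grip": 255}]}}

```text
clock: 8.53
tool_pos: [0.4935, 0.0107, 0.0593]
eef_rot: [0.8, 0.599, 0.0, 0.0]
contact_force: [-0.2, 0.7, -1.0]
opening: 0.222
finger_force: 59.7
```

Run:
```python
from h import *
brk();
```

```text
brk x 0.0 y 32.4 z 59.3 mm yaw -16.35 tilt [0.0001 0.    ] F x -0.4 y 0.7 z -1.0 t 8.53
```

{"op": "carry_out", "data": {"plan": [{"rot": [0, 0, 0], "xyz": [0.0005, 0, 0], "grip": 255}, {"rot": [0, 0, 0], "xyz": [0.001, 0, 0], "grip": 255}, {"rot": [0, 0, 0], "xyz": [0.0015, 0, 0], "grip": 255}, {"rot": [0, 0, 0], "xyz": [0.002, 0, 0], "grip": 255}, {"rot": [0, 0, 0], "xyz": [0.0025, 0, 0], "grip": 255}, {"rot": [0, 0, 0], "xyz": [0.003, 0, 0], "grip": 255}, {"rot": [0, 0, 0], "xyz": [0.003, 0, 0], "grip": 255}, {"rot": [0, 0, 0], "xyz": [0.003, 0, 0], "grip": 255}]}}

```text
clock: 9.2
tool_pos: [0.4944, 0.0135, 0.0593]
eef_rot: [0.801, 0.599, 0.0, 0.0]
contact_force: [0.6, -0.3, -0.9]
opening: 0.224
finger_force: 59.7
```

Run:
```python
from h import *
brk();
```

```text
brk x 0.0 y 35.3 z 59.3 mm yaw -16.36 tilt [ 0.0001 -0.    ] F x 0.7 y -0.1 z -0.9 t 9.20
```

{"op": "carry_out", "data": {"plan": [{"rot": [0, 0, 0], "xyz": [0.0005, 0, 0], "grip": 255}, {"rot": [0, 0, 0], "xyz": [0.001, 0, 0], "grip": 255}, {"rot": [0, 0, 0], "xyz": [0.0015, 0, 0], "grip": 255}, {"rot": [0, 0, 0], "xyz": [0.002, 0, 0], "grip": 255}, {"rot": [0, 0, 0], "xyz": [0.0025, 0, 0], "grip": 255}, {"rot": [0, 0, 0], "xyz": [0.0025, 0, 0], "grip": 255}, {"rot": [0, 0, 0], "xyz": [0.0025, 0, 0], "grip": 255}]}}

```text
clock: 9.78
tool_pos: [0.4951, 0.0159, 0.0593]
eef_rot: [0.801, 0.599, 0.0, 0.0]
contact_force: [0.1, 0.3, -1.1]
opening: 0.222
finger_force: 59.7
```

{"op": "carry_out", "data": {"plan": [{"rot": [0, 0, 0], "xyz": [0.0005, 0, 0], "grip": 255}, {"rot": [0, 0, 0], "xyz": [0.001, 0, 0], "grip": 255}, {"rot": [0, 0, 0], "xyz": [0.0015, 0, 0], "grip": 255}, {"rot": [0, 0, 0], "xyz": [0.002, 0, 0], "grip": 255}, {"rot": [0, 0, 0], "xyz": [0.002, 0, 0], "grip": 255}, {"rot": [0, 0, 0], "xyz": [0.002, 0, 0], "grip": 255}]}}

```text
clock: 10.28
tool_pos: [0.4956, 0.0178, 0.0593]
eef_rot: [0.801, 0.599, 0.0, 0.0]
contact_force: [0.8, -0.3, -0.4]
opening: 0.22
finger_force: 59.7
```

Run:
```python
from h import *
brk();
```

```text
brk x 0.0 y 39.8 z 59.3 mm yaw -16.36 tilt [0.0001 0.    ] F x 0.9 y -0.0 z -0.4 t 10.28
```

{"op": "carry_out", "data": {"plan": [{"rot": [0, 0, 0], "xyz": [0.0004, 0, 0], "grip": 255}, {"rot": [0, 0, 0], "xyz": [0.0008, 0, 0], "grip": 255}, {"rot": [0, 0, 0], "xyz": [0.0012, 0, 0], "grip": 255}, {"rot": [0, 0, 0], "xyz": [0.0016, 0, 0], "grip": 255}, {"rot": [0, 0, 0], "xyz": [0.0016, 0, 0], "grip": 255}, {"rot": [0, 0, 0], "xyz": [0.0016, 0, 0], "grip": 255}]}}

```text
clock: 10.78
tool_pos: [0.4958, 0.0186, 0.0593]
eef_rot: [0.801, 0.599, -0.0, 0.0]
contact_force: [-0.8, -1.6, -0.4]
opening: 0.226
finger_force: 59.7
```

{"op": "carry_out", "data": {"plan": [{"rot": [0, 0, 0], "xyz": [0.0004, 0, 0], "grip": 255}, {"rot": [0, 0, 0], "xyz": [0.0008, 0, 0], "grip": 255}, {"rot": [0, 0, 0], "xyz": [0.0012, 0, 0], "grip": 255}, {"rot": [0, 0, 0], "xyz": [0.0016, 0, 0], "grip": 255}, {"rot": [0, 0, 0], "xyz": [0.0016, 0, 0], "grip": 255}, {"rot": [0, 0, 0], "xyz": [0.0016, 0, 0], "grip": 255}]}}

```text
clock: 11.28
tool_pos: [0.4963, 0.0203, 0.0593]
eef_rot: [0.801, 0.599, -0.0, 0.0]
contact_force: [-1.3, -5.7, -0.6]
opening: 0.218
finger_force: 59.7
```

Run:
```python
from h import *
brk();
```

```text
brk x -0.1 y 42.3 z 59.3 mm yaw -16.39 tilt [-0.0005 -0.0007] F x 0.4 y -5.8 z -0.6 t 11.28
```

{"op": "carry_out", "data": {"plan": [{"rot": [0, 0, 0], "xyz": [0.0003, 0, 0], "grip": 255}, {"rot": [0, 0, 0], "xyz": [0.0006, 0, 0], "grip": 255}, {"rot": [0, 0, 0], "xyz": [0.001, 0, 0], "grip": 255}, {"rot": [0, 0, 0], "xyz": [0.001, 0, 0], "grip": 255}, {"rot": [0, 0, 0], "xyz": [0.001, 0, 0], "grip": 255}]}}

```text
clock: 11.7
tool_pos: [0.4965, 0.0211, 0.0593]
eef_rot: [0.801, 0.599, -0.001, 0.0]
contact_force: [-1.3, -4.9, -0.4]
opening: 0.226
finger_force: 59.7
```

{"op": "carry_out", "data": {"plan": [{"rot": [0, 0, 0], "xyz": [0.0003, 0, 0], "grip": 255}, {"rot": [0, 0, 0], "xyz": [0.0006, 0, 0], "grip": 255}, {"rot": [0, 0, 0], "xyz": [0.001, 0, 0], "grip": 255}, {"rot": [0, 0, 0], "xyz": [0.001, 0, 0], "grip": 255}, {"rot": [0, 0, 0], "xyz": [0.001, 0, 0], "grip": 255}]}}

```text
clock: 12.12
tool_pos: [0.4967, 0.0218, 0.0593]
eef_rot: [0.801, 0.599, -0.001, 0.0]
contact_force: [-0.3, -6.3, -0.3]
opening: 0.22
finger_force: 59.7
```

```bash
cat >> h.py <<'E'
def linkup(f):
    i,c=snap("scene",f); j,_=load("sc4")
    a=cv2.cvtColor(i,cv2.COLOR_BGR2GRAY)[145:195,330:350].astype(int); b=cv2.cvtColor(j,cv2.COLOR_BGR2GRAY)[145:195,330:350].astype(int)
    d=np.abs(a-b); print("diff",d.mean().round(1)); print(a[:26:1,10:15].mean(1).round().astype(int).tolist()); print(b[:26,10:15].mean(1).round().astype(int).tolist())
E
python3 - <<'E'
from h import *
brk(); linkup("sc5"); brk()
E
```

```text
brk x -0.1 y 43.9 z 59.3 mm yaw -16.41 tilt [-0.0008 -0.0012] F x 1.5 y -6.1 z -0.3 t 12.12
diff 21.1
[36, 37, 43, 60, 71, 60, 54, 60, 80, 90, 80, 106, 126, 103, 96, 88, 85, 85, 86, 86, 85, 86, 85, 85, 85, 87]
[58, 49, 40, 35, 35, 35, 35, 36, 38, 41, 40, 43, 44, 38, 37, 38, 42, 45, 46, 46, 48, 49, 50, 49, 52, 66]
brk x -0.1 y 44.0 z 59.3 mm yaw -16.41 tilt [-0.0008 -0.0012] F x 0.5 y -5.2 z -0.3 t 12.17
```

{"op": "carry_out", "data": {"plan": [{"rot": [0, 0, 0], "xyz": [0.0003, 0, 0], "grip": 255}, {"rot": [0, 0, 0], "xyz": [0.0006, 0, 0], "grip": 255}, {"rot": [0, 0, 0], "xyz": [0.001, 0, 0], "grip": 255}, {"rot": [0, 0, 0], "xyz": [0.0012, 0, 0], "grip": 255}, {"rot": [0, 0, 0], "xyz": [0.0012, 0, 0], "grip": 255}, {"rot": [0, 0, 0], "xyz": [0.0012, 0, 0], "grip": 255}]}}

```text
clock: 12.67
tool_pos: [0.4969, 0.0226, 0.0593]
eef_rot: [0.801, 0.599, -0.001, 0.0]
contact_force: [-0.3, -6.3, -1.0]
opening: 0.22
finger_force: 59.7
```

```bash
sed -i 's/"sc4"/"sc5"/' h.py
python3 - <<'E'
from h import *
brk(); linkup("sc6"); brk()
E
```

```text
brk x -0.1 y 44.8 z 59.3 mm yaw -16.42 tilt [-0.001  -0.0016] F x 1.4 y -6.2 z -1.0 t 12.67
diff 3.4
[36, 41, 44, 57, 68, 63, 55, 56, 69, 85, 80, 107, 126, 103, 96, 88, 86, 87, 86, 86, 85, 86, 85, 86, 86, 86]
[36, 37, 43, 60, 71, 60, 54, 60, 80, 90, 80, 106, 126, 103, 96, 88, 85, 85, 86, 86, 85, 86, 85, 85, 85, 87]
brk x -0.1 y 44.8 z 59.3 mm yaw -16.42 tilt [-0.0011 -0.0016] F x 1.8 y -6.4 z 0.2 t 12.72
```

{"op": "carry_out", "data": {"plan": [{"rot": [0, 0, 0], "xyz": [0.0003, 0, 0], "grip": 255}, {"rot": [0, 0, 0], "xyz": [0.0006, 0, 0], "grip": 255}, {"rot": [0, 0, 0], "xyz": [0.001, 0, 0], "grip": 255}, {"rot": [0, 0, 0], "xyz": [0.001, 0, 0], "grip": 255}, {"rot": [0, 0, 0], "xyz": [0.001, 0, 0], "grip": 255}, {"rot": [0, 0, 0], "xyz": [0.001, 0, 0], "grip": 255}]}}

```text
clock: 13.22
tool_pos: [0.4971, 0.0234, 0.0593]
eef_rot: [0.801, 0.599, -0.001, 0.0]
contact_force: [-0.4, -6.2, 0.4]
opening: 0.223
finger_force: 59.7
```

Run:
```python
from h import *
brk(); linkup("sc7"); brk()
```

```text
brk x -0.1 y 45.6 z 59.3 mm yaw -16.44 tilt [-0.0012 -0.0019] F x 1.3 y -6.0 z 0.4 t 13.22
diff 4.9
[37, 43, 45, 57, 70, 65, 57, 52, 67, 85, 79, 107, 126, 104, 97, 88, 87, 88, 87, 87, 86, 87, 86, 86, 86, 85]
[36, 37, 43, 60, 71, 60, 54, 60, 80, 90, 80, 106, 126, 103, 96, 88, 85, 85, 86, 86, 85, 86, 85, 85, 85, 87]
brk x -0.1 y 45.5 z 59.3 mm yaw -16.44 tilt [-0.0012 -0.0019] F x 1.1 y -5.9 z 0.6 t 13.27
```

Run:
```python
from h import *
i,_=load("sc7"); w,_=snap("wrist","w7"); s,_=snap("side","s7"); c=cam("side"); u=proj(c,[.492,.015,.04])[0].astype(int); print(u)
a=cv2.resize(i[140:240,290:370],(400,500),interpolation=cv2.INTER_CUBIC); b=cv2.resize(s[u[1]-50:u[1]+50,u[0]-40:u[0]+40],(400,500),interpolation=cv2.INTER_CUBIC)
cv2.imwrite("pics/m7.png",np.hstack([a,b]))
```

```text
[322 184]
```

View pics/m7.png

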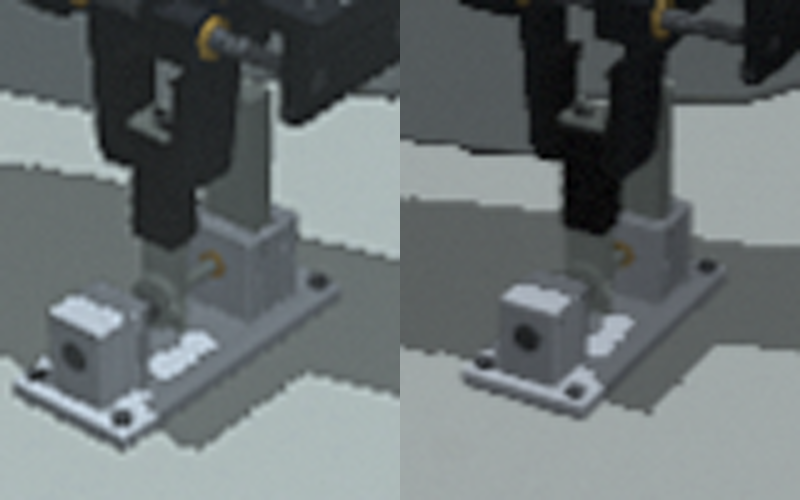

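The fork's blade sits against the collar, the link is still down (top at about (258,85) in the left half). I check whether the fork has turned in the grip by the handle's shift between w5 and w7.

Run:
```python
from h import *
a=cv2.cvtColor(load("w5")[0],cv2.COLOR_BGR2GRAY); b=cv2.cvtColor(load("w7")[0],cv2.COLOR_BGR2GRAY)
# m5 right half: scale x 1.4, y 1.412 offset (220,60), left 520
for col in (292,318,342): 
    print(col,"w5",a[300:385:1,col].tolist()); print("   w7",b[300:385,col].tolist())
print("row", a[335,280:355].tolist()); print("    ", b[335,280:355].tolist())
```

```text
292 w5 [30, 28, 23, 22, 20, 27, 29, 27, 27, 27, 26, 29, 31, 21, 29, 44, 57, 73, 90, 103, 113, 117, 118, 119, 117, 119, 120, 120, 117, 115, 112, 114, 114, 112, 113, 113, 113, 113, 115, 115, 115, 113, 115, 112, 112, 113, 114, 111, 110, 109, 110, 108, 108, 107, 111, 109, 113, 126, 153, 179, 190, 199, 202, 206, 207, 207, 207, 205, 207, 205, 197, 165, 112, 61, 48, 42, 50, 56, 58, 52, 54, 55, 60, 63, 64]
   w7 [24, 29, 23, 16, 33, 26, 24, 28, 25, 21, 26, 26, 27, 30, 34, 49, 58, 81, 91, 103, 108, 112, 115, 116, 113, 115, 115, 113, 108, 109, 109, 109, 109, 106, 112, 109, 109, 112, 110, 115, 111, 111, 109, 110, 106, 109, 107, 107, 110, 107, 107, 105, 108, 109, 104, 109, 109, 109, 108, 112, 120, 130, 135, 139, 143, 141, 138, 139, 134, 128, 121, 102, 70, 48, 45, 45, 46, 52, 55, 59, 54, 50, 58, 57, 61]
318 w5 [27, 24, 19, 21, 15, 20, 14, 26, 26, 24, 22, 12, 26, 26, 32, 55, 75, 89, 97, 112, 122, 124, 125, 123, 107, 78, 50, 31, 29, 37, 31, 31, 29, 35, 29, 36, 26, 28, 32, 30, 36, 45, 47, 54, 41, 38, 37, 34, 44, 46, 44, 51, 75, 104, 119, 124, 130, 152, 182, 202, 207, 205, 206, 210, 208, 208, 206, 20
[... 1149 characters left out ...]
83, 83, 82, 75, 67, 55, 45, 44, 49, 49, 54, 57, 55, 55, 54, 53, 58, 57]
row [26, 24, 24, 23, 24, 19, 24, 29, 27, 37, 61, 92, 113, 121, 119, 103, 83, 66, 61, 73, 83, 88, 83, 77, 65, 59, 60, 69, 78, 78, 64, 52, 39, 34, 39, 34, 32, 26, 36, 29, 28, 28, 31, 30, 30, 29, 31, 28, 31, 32, 32, 28, 32, 28, 34, 32, 41, 62, 92, 112, 122, 122, 119, 105, 78, 50, 26, 22, 28, 18, 30, 21, 27, 32, 18]
     [21, 25, 21, 25, 29, 19, 22, 23, 31, 39, 57, 90, 109, 118, 112, 101, 69, 43, 30, 40, 41, 40, 30, 22, 28, 31, 27, 32, 28, 18, 31, 30, 31, 33, 27, 32, 31, 32, 30, 30, 30, 30, 24, 31, 34, 29, 25, 35, 28, 30, 34, 23, 32, 34, 34, 26, 34, 60, 90, 114, 117, 119, 116, 103, 71, 45, 32, 20, 22, 22, 22, 29, 18, 28, 26]
```

The handle has not shifted in the grip, and the force fits 3 N + 0.7 N/mm at about 4.8 mm, so I go on in small steps.

{"op": "carry_out", "data": {"plan": [{"rot": [0, 0, 0], "xyz": [0.0003, 0, 0], "grip": 255}, {"rot": [0, 0, 0], "xyz": [0.0006, 0, 0], "grip": 255}, {"rot": [0, 0, 0], "xyz": [0.0008, 0, 0], "grip": 255}, {"rot": [0, 0, 0], "xyz": [0.0008, 0, 0], "grip": 255}, {"rot": [0, 0, 0], "xyz": [0.0008, 0, 0], "grip": 255}, {"rot": [0, 0, 0], "xyz": [0.0008, 0, 0], "grip": 255}]}}

```text
clock: 13.87
tool_pos: [0.4973, 0.0239, 0.0593]
eef_rot: [0.801, 0.599, -0.001, 0.0]
contact_force: [-0.7, -7.3, -0.3]
opening: 0.22
finger_force: 59.7
```

Run:
```python
from h import *
brk(); linkup("sc8"); brk()
```

```text
brk x -0.1 y 46.1 z 59.3 mm yaw -16.45 tilt [-0.0014 -0.0022] F x 1.3 y -7.2 z -0.3 t 13.87
diff 5.9
[36, 43, 46, 57, 74, 67, 57, 56, 62, 73, 84, 118, 127, 103, 96, 89, 88, 89, 88, 88, 86, 86, 85, 85, 86, 86]
[36, 37, 43, 60, 71, 60, 54, 60, 80, 90, 80, 106, 126, 103, 96, 88, 85, 85, 86, 86, 85, 86, 85, 85, 85, 87]
brk x -0.1 y 46.1 z 59.3 mm yaw -16.45 tilt [-0.0014 -0.0022] F x 0.2 y -7.6 z -0.3 t 13.92
```

{"op": "carry_out", "data": {"plan": [{"rot": [0, 0, 0], "xyz": [0.0003, 0, 0], "grip": 255}, {"rot": [0, 0, 0], "xyz": [0.0006, 0, 0], "grip": 255}, {"rot": [0, 0, 0], "xyz": [0.0006, 0, 0], "grip": 255}, {"rot": [0, 0, 0], "xyz": [0.0006, 0, 0], "grip": 255}, {"rot": [0, 0, 0], "xyz": [0.0006, 0, 0], "grip": 255}]}}

```text
clock: 14.33
tool_pos: [0.4975, 0.0246, 0.0593]
eef_rot: [0.801, 0.599, -0.001, 0.0]
contact_force: [-1.0, -7.1, 0.4]
opening: 0.222
finger_force: 59.7
```

Run:
```python
from h import *
brk(); linkup("sc9"); brk()
```

```text
brk x -0.1 y 46.8 z 59.3 mm yaw -16.44 tilt [-0.0013 -0.002 ] F x 1.1 y -7.1 z 0.4 t 14.33
diff 10.4
[35, 42, 49, 57, 75, 75, 59, 57, 53, 66, 81, 78, 79, 79, 78, 79, 79, 77, 77, 77, 77, 75, 75, 75, 75, 75]
[36, 37, 43, 60, 71, 60, 54, 60, 80, 90, 80, 106, 126, 103, 96, 88, 85, 85, 86, 86, 85, 86, 85, 85, 85, 87]
brk x -0.0 y 46.8 z 59.3 mm yaw -16.44 tilt [-0.0013 -0.002 ] F x 0.5 y -7.4 z 0.6 t 14.38
```

The link's top edge left row 157: it has risen. Back off gently and check.

{"op": "carry_out", "data": {"plan": [{"rot": [0, 0, 0], "xyz": [-0.0015, 0, 0], "grip": 255}, {"rot": [0, 0, 0], "xyz": [-0.003, 0, 0], "grip": 255}, {"rot": [0, 0, 0], "xyz": [-0.005, 0, 0], "grip": 255}, {"rot": [0, 0, 0], "xyz": [-0.007, 0, 0], "grip": 255}, {"rot": [0, 0, 0], "xyz": [-0.01, 0, 0], "grip": 255}, {"rot": [0, 0, 0], "xyz": [-0.014, 0, 0], "grip": 255}, {"rot": [0, 0, 0], "xyz": [-0.016, 0, 0], "grip": 255}, {"rot": [0, 0, 0], "xyz": [-0.016, 0, 0], "grip": 255}]}}

```text
clock: 15.05
tool_pos: [0.4935, 0.0105, 0.0593]
eef_rot: [0.801, 0.599, 0.0, -0.0]
contact_force: [0.3, -0.3, -0.7]
opening: 0.218
finger_force: 59.7
```

Run:
```python
from h import *
brk(); snap("scene","sc10"); brk()
g=lambda n:cv2.cvtColor(load(n)[0],cv2.COLOR_BGR2GRAY)
a,b=g("sc4"),g("sc10")
for c in(342,344,346,348): print(c,a[140:200:2,c].tolist(),"\n   ",b[140:200:2,c].tolist())
c=cam("scene"); print([proj(c,[.4845,-.0204,z])[0].round(1).tolist() for z in(.1,.108)])
```

```text
brk x 0.0 y 32.2 z 59.3 mm yaw -16.39 tilt [0.0001 0.0001] F x 0.4 y -0.2 z -0.7 t 15.05
brk x 0.1 y 32.5 z 59.3 mm yaw -16.38 tilt [0.0003 0.0003] F x -0.3 y 0.3 z -0.3 t 15.10
342 [74, 82, 77, 40, 37, 36, 37, 37, 36, 38, 37, 37, 38, 34, 34, 69, 77, 77, 78, 76, 77, 76, 74, 126, 89, 85, 93, 92, 95, 95] 
    [34, 30, 99, 62, 52, 43, 48, 58, 55, 68, 70, 69, 77, 76, 80, 79, 76, 77, 78, 78, 77, 78, 74, 128, 88, 85, 93, 93, 94, 95]
344 [35, 75, 82, 46, 30, 30, 30, 57, 72, 44, 44, 81, 81, 83, 83, 86, 110, 108, 109, 108, 122, 99, 93, 115, 90, 92, 91, 91, 90, 90] 
    [40, 39, 57, 77, 52, 102, 105, 88, 74, 68, 64, 63, 64, 62, 72, 84, 83, 84, 85, 96, 103, 89, 92, 117, 89, 90, 91, 90, 91, 91]
346 [34, 36, 90, 59, 95, 98, 100, 100, 66, 198, 188, 187, 186, 186, 186, 186, 188, 185, 185, 185, 183, 118, 119, 85, 94, 100, 91, 92, 92, 92] 
    [37, 37, 35, 70, 52, 80, 96, 97, 67, 184, 188, 188, 188, 187, 188, 187, 188, 187, 187, 187, 183, 119, 119, 89, 96, 97, 92, 91, 93, 95]
348 [38, 38, 61, 56, 79, 97, 96, 97, 67, 189, 179, 181, 180, 180, 181, 180, 180, 179, 180, 181, 184, 131, 92, 92, 90, 93, 94, 91, 91, 95] 
    [36, 35, 28, 77, 59, 54, 99, 97, 65, 191, 180, 180, 181, 180, 180, 180, 180, 180, 179, 181, 184, 128, 88, 92, 90, 92, 94, 91, 91, 95]
[[338.3, 156.3], [338.4, 152.5]]
```

{"op": "carry_out", "data": {"plan": [{"rot": [0, 0, 0], "xyz": [0, 0, -0.01], "grip": 255}, {"rot": [0, 0, 0], "xyz": [0, 0, -0.03], "grip": 255}, {"rot": [0, 0, 0], "xyz": [0, 0, -0.05], "grip": 255}, {"rot": [0, 0, 0], "xyz": [0, 0, -0.068], "grip": 255}, {"rot": [0, 0, 0], "xyz": [0, 0, -0.068], "grip": 255}, {"rot": [0, 0, 0], "xyz": [0, 0, -0.068], "grip": 255}]}}

```text
clock: 15.6
tool_pos: [0.4944, 0.0111, 0.1285]
eef_rot: [0.801, 0.599, 0.001, 0.001]
contact_force: [0.2, -0.4, -0.8]
opening: 0.222
finger_force: 59.7
```

Run:
```python
from h import *
brk(); print(delta([.4753,.2914,.127]))
```

```text
brk x 0.7 y 33.0 z 128.5 mm yaw -16.36 tilt [0.0029 0.0005] F x 0.3 y -0.3 z -0.8 t 15.60
[ 0.2636 -0.0973  0.0016]
```

Move in even steps over to the block, slowing at the end; turn back by 2.06° (−0.036 rad).

{"op": "carry_out", "data": {"plan": [{"rot": [0, 0, -0.01], "xyz": [0.036, -0.0133, 0], "grip": 255}, {"rot": [0, 0, -0.02], "xyz": [0.072, -0.0266, 0], "grip": 255}, {"rot": [0, 0, -0.03], "xyz": [0.108, -0.04, 0], "grip": 255}, {"rot": [0, 0, -0.036], "xyz": [0.144, -0.0532, 0], "grip": 255}, {"rot": [0, 0, -0.036], "xyz": [0.18, -0.0665, 0], "grip": 255}, {"rot": [0, 0, -0.036], "xyz": [0.214, -0.079, 0], "grip": 255}, {"rot": [0, 0, -0.036], "xyz": [0.243, -0.09, 0], "grip": 255}, {"rot": [0, 0, -0.036], "xyz": [0.2636, -0.0973, 0.0016], "grip": 255}]}}

```text
clock: 16.27
tool_pos: [0.4728, 0.2955, 0.1248]
eef_rot: [0.788, 0.615, -0.0, -0.001]
contact_force: [0.2, 0.1, -1.4]
opening: 0.22
finger_force: 59.7
```

{"op": "carry_out", "data": {"plan": [{"rot": [0, 0, 0], "xyz": [0, 0, 0], "grip": 255}, {"rot": [0, 0, 0], "xyz": [0, 0, 0], "grip": 255}, {"rot": [0, 0, 0], "xyz": [0, 0, 0], "grip": 255}, {"rot": [0, 0, 0], "xyz": [0, 0, 0], "grip": 255}]}}

```text
clock: 16.6
tool_pos: [0.4745, 0.289, 0.1252]
eef_rot: [0.79, 0.613, -0.001, 0.001]
contact_force: [-0.0, -1.2, -2.3]
opening: 0.222
finger_force: 59.7
```

Run:
```python
from h import *
t,M=tool(); print(t,np.degrees(np.arctan2(M[1,1],M[0,1])),M[:,2]); print(delta([.4753,.2914,.105]))
i,c=snap("scene","sc11"); a=cv2.cvtColor(load("sc0")[0] if 0 else cv2.imread("pics/scene0.png"),cv2.COLOR_BGR2GRAY); b=cv2.cvtColor(i,cv2.COLOR_BGR2GRAY)
for k in(332,336,340,343): print(k,a[140:190,k].tolist(),"\n   ",b[140:190,k].tolist())
```

```text
[0.47454115 0.28896305 0.12518765] -14.429190257562974 [-8.74912054e-04 -2.20398428e-03 -9.99997188e-01]
[0.0026 0.0001 0.0202]
332 [91, 92, 93, 93, 95, 94, 92, 92, 93, 93, 94, 93, 95, 90, 87, 94, 88, 75, 76, 78, 76, 75, 76, 75, 73, 76, 77, 77, 76, 76, 77, 77, 77, 77, 77, 76, 76, 76, 78, 77, 74, 71, 104, 173, 208, 175, 98, 88, 92, 92] 
    [100, 104, 102, 104, 103, 104, 104, 102, 104, 97, 135, 178, 144, 74, 82, 85, 86, 86, 85, 85, 83, 83, 84, 83, 83, 84, 84, 83, 77, 77, 77, 77, 77, 76, 78, 78, 77, 76, 78, 79, 79, 73, 114, 190, 230, 191, 108, 96, 100, 99]
336 [93, 93, 92, 92, 93, 94, 93, 93, 93, 92, 94, 93, 92, 102, 107, 93, 139, 162, 109, 70, 76, 76, 82, 94, 104, 100, 82, 79, 78, 79, 79, 79, 80, 78, 78, 78, 78, 80, 80, 79, 79, 79, 77, 66, 132, 195, 201, 158, 84, 88] 
    [101, 103, 104, 102, 103, 102, 103, 100, 97, 147, 193, 185, 187, 173, 118, 79, 86, 84, 87, 101, 113, 108, 89, 86, 87, 86, 87, 86, 87, 89, 89, 86, 87, 88, 87, 86, 87, 85, 87, 87, 87, 86, 84, 73, 146, 215, 221, 176, 92, 96]
340 [93, 93, 93, 92, 93, 92, 95, 92, 94, 93, 93, 94, 92, 94, 85, 80, 89, 131, 173, 136, 78, 76, 78, 79, 78, 78, 79, 78, 79, 78, 79, 79, 79, 81, 82, 81, 81, 83, 84, 83, 83, 82, 84, 86, 83, 78, 136, 197, 187, 130] 
    [103, 104, 104, 104, 103, 103, 103, 103, 103, 101, 93, 142, 189, 186, 184, 151, 85, 81, 84, 85, 83, 84, 84, 84, 84, 85, 85, 85, 84, 86, 90, 85, 88, 88, 87, 89, 88, 87, 88, 87, 89, 92, 92, 92, 86, 82, 150, 218, 206, 144]
343 [93, 95, 96, 92, 93, 93, 93, 92, 93, 94, 94, 92, 92, 94, 92, 78, 84, 129, 132, 94, 85, 88, 87, 87, 89, 88, 87, 88, 86, 87, 87, 91, 89, 91, 89, 91, 91, 91, 91, 90, 88, 86, 84, 83, 96, 173, 214, 163, 85, 91] 
    [105, 105, 104, 103, 103, 104, 104, 103, 103, 104, 101, 94, 148, 199, 165, 100, 91, 98, 99, 99, 99, 99, 99, 98, 99, 98, 100, 98, 98, 97, 97, 97, 97, 96, 98, 97, 96, 96, 96, 94, 93, 96, 94, 92, 108, 190, 235, 180, 94, 101]
```

The link's top edge is 3.7 px higher than at the start, i.e. about 8 mm: it is free. Now lower the fork to just over the slot.

{"op": "carry_out", "data": {"plan": [{"rot": [0, 0, -0.002], "xyz": [0.0024, 0.0001, 0.007], "grip": 255}, {"rot": [0, 0, -0.002], "xyz": [0.0024, 0.0001, 0.014], "grip": 255}, {"rot": [0, 0, -0.002], "xyz": [0.0024, 0.0001, 0.021], "grip": 255}, {"rot": [0, 0, -0.002], "xyz": [0.0024, 0.0001, 0.025], "grip": 255}, {"rot": [0, 0, -0.002], "xyz": [0.0024, 0.0001, 0.025], "grip": 255}, {"rot": [0, 0, -0.002], "xyz": [0.0024, 0.0001, 0.025], "grip": 255}]}}

```text
clock: 17.15
tool_pos: [0.4749, 0.2933, 0.1003]
eef_rot: [0.789, 0.614, -0.0, -0.0]
contact_force: [0.9, 0.6, -0.5]
opening: 0.221
finger_force: 59.7
```

Run:
```python
from h import *
t,M=tool(); print(t,np.degrees(np.arctan2(M[1,1],M[0,1])),M[:,2]); print(delta([.4753,.2914,.0548]),r.get_state()["contact_force"])
```

```text
[0.47492134 0.29325766 0.10025579] -14.190382836064632 [-7.49271669e-04 -5.60321448e-04 -9.99999562e-01]
[-0.0017  0.0008  0.0455] [ 0.93175875  0.58290828 -0.52112705]
```

{"op": "carry_out", "data": {"plan": [{"rot": [0, 0, 0.001], "xyz": [-0.001, 0.0006, 0.0], "grip": 255}, {"rot": [0, 0, 0.001], "xyz": [-0.001, 0.0006, 0.0], "grip": 255}, {"rot": [0, 0, 0.001], "xyz": [-0.001, 0.0006, 0.0], "grip": 255}, {"rot": [0, 0, 0.001], "xyz": [-0.001, 0.0006, 0.0], "grip": 255}]}}

```text
clock: 17.48
tool_pos: [0.4757, 0.2925, 0.101]
eef_rot: [0.789, 0.614, 0.0, 0.0]
contact_force: [-0.2, -0.4, -0.7]
opening: 0.22
finger_force: 59.7
```

Run:
```python
from h import *
t,M=tool(); print(t,np.degrees(np.arctan2(M[1,1],M[0,1])),M[:,2]); print(delta([.4753,.2914,.0548]),r.get_state()["contact_force"])
```

```text
[0.47571569 0.29246891 0.10101881] -14.243993343245453 [ 5.66446634e-04  3.66063380e-04 -9.99999773e-01]
[-0.0012 -0.0002  0.0462] [-0.21026643 -0.36541719 -0.67323011]
```

{"op": "carry_out", "data": {"plan": [{"rot": [0, 0, 0.001], "xyz": [-0.0011, -0.0002, 0.0], "grip": 255}, {"rot": [0, 0, 0.001], "xyz": [-0.0011, -0.0002, 0.002], "grip": 255}, {"rot": [0, 0, 0.001], "xyz": [-0.0011, -0.0002, 0.005], "grip": 255}, {"rot": [0, 0, 0.001], "xyz": [-0.0011, -0.0002, 0.008], "grip": 255}, {"rot": [0, 0, 0.001], "xyz": [-0.0011, -0.0002, 0.011], "grip": 255}, {"rot": [0, 0, 0.001], "xyz": [-0.0011, -0.0002, 0.014], "grip": 255}, {"rot": [0, 0, 0.001], "xyz": [-0.0011, -0.0002, 0.014], "grip": 255}]}}

```text
clock: 18.07
tool_pos: [0.4746, 0.2911, 0.086]
eef_rot: [0.79, 0.614, -0.001, -0.0]
contact_force: [0.4, -1.0, -0.4]
opening: 0.227
finger_force: 59.7
```

Run:
```python
from h import *
t,M=tool(); print(t,np.degrees(np.arctan2(M[1,1],M[0,1])),M[:,2]); print(delta([.4753,.2914,.0548]),r.get_state()["contact_force"])
```

```text
[0.47464382 0.29109726 0.0859558 ] -14.29539425272322 [-1.00430867e-03 -7.19690157e-04 -9.99999237e-01]
[0.0005 0.0006 0.0312] [ 0.38275348 -0.96479271 -0.42508735]
```

In the slot with no side load. Down in two calls, then settle.

{"op": "carry_out", "data": {"plan": [{"rot": [0, 0, 0], "xyz": [0.0004, 0.0005, 0.004], "grip": 255}, {"rot": [0, 0, 0], "xyz": [0.0004, 0.0005, 0.008], "grip": 255}, {"rot": [0, 0, 0], "xyz": [0.0004, 0.0005, 0.012], "grip": 255}, {"rot": [0, 0, 0], "xyz": [0.0004, 0.0005, 0.016], "grip": 255}, {"rot": [0, 0, 0], "xyz": [0.0004, 0.0005, 0.02], "grip": 255}, {"rot": [0, 0, 0], "xyz": [0.0004, 0.0005, 0.024], "grip": 255}, {"rot": [0, 0, 0], "xyz": [0.0004, 0.0005, 0.024], "grip": 255}, {"rot": [0, 0, 0], "xyz": [0.0004, 0.0005, 0.024], "grip": 255}]}}

```text
clock: 18.73
tool_pos: [0.4755, 0.2915, 0.0624]
eef_rot: [0.79, 0.614, -0.0, 0.0]
contact_force: [0.1, -0.6, -0.8]
opening: 0.219
finger_force: 59.7
```

Run:
```python
from h import *
t,M=tool(); print(t,np.degrees(np.arctan2(M[1,1],M[0,1])),M[:,2]); print(delta([.4753,.2914,.0548]),r.get_state()["contact_force"])
```

```text
[0.47547085 0.29153365 0.06243038] -14.295340293315359 [-3.98608463e-04 -3.28080146e-04 -9.99999867e-01]
[-0.0002 -0.0001  0.0076] [ 0.11525273 -0.5968174  -0.8148717 ]
```

{"op": "carry_out", "data": {"plan": [{"rot": [0, 0, 0], "xyz": [0, 0, 0.003], "grip": 255}, {"rot": [0, 0, 0], "xyz": [0, 0, 0.006], "grip": 255}, {"rot": [0, 0, 0], "xyz": [0, 0, 0.0076], "grip": 255}, {"rot": [0, 0, 0], "xyz": [0, 0, 0.0076], "grip": 255}, {"rot": [0, 0, 0], "xyz": [0, 0, 0.0076], "grip": 255}], "squeeze": 20}}

```text
clock: 19.15
tool_pos: [0.4756, 0.2916, 0.055]
eef_rot: [0.79, 0.614, -0.0, 0.0]
contact_force: [-0.4, -0.4, -0.7]
opening: 0.228
finger_force: 19.9
```

{"op": "carry_out", "data": {"plan": [{"rot": [0, 0, 0], "xyz": [0, 0, 0.0006], "grip": 255}, {"rot": [0, 0, 0], "xyz": [0, 0, 0.0006], "grip": 255}, {"rot": [0, 0, 0], "xyz": [0, 0, 0.0004], "grip": 130}, {"rot": [0, 0, 0], "xyz": [0, 0, 0], "grip": 130}, {"rot": [0, 0, 0], "xyz": [0, 0, 0], "grip": 130}, {"rot": [0, 0, 0], "xyz": [0, 0, 0], "grip": 130}, {"rot": [0, 0, 0], "xyz": [0, 0, 0], "grip": 130}, {"rot": [0, 0, 0], "xyz": [0, 0, 0], "grip": 130}]}}

```text
clock: 19.82
tool_pos: [0.4757, 0.2916, 0.0552]
eef_rot: [0.79, 0.614, 0.0, 0.0]
contact_force: [-0.2, 0.0, 0.1]
opening: 0.489
finger_force: 0.0
```

{"op": "carry_out", "data": {"plan": [{"rot": [0, 0, 0], "xyz": [0, 0, -0.02], "grip": 130}, {"rot": [0, 0, 0], "xyz": [0, 0, -0.04], "grip": 130}, {"rot": [0, 0, 0], "xyz": [0, 0, -0.07], "grip": 130}, {"rot": [0, 0, 0], "xyz": [0, 0, -0.11], "grip": 130}, {"rot": [0, 0, 0], "xyz": [0, 0, -0.14], "grip": 130}, {"rot": [0, 0, 0], "xyz": [0, 0, -0.14], "grip": 130}, {"rot": [0, 0, 0], "xyz": [0, 0, -0.14], "grip": 130}]}}

```text
clock: 20.4
tool_pos: [0.4767, 0.2923, 0.1969]
eef_rot: [0.79, 0.614, 0.002, 0.0]
contact_force: [0.6, -0.4, -0.7]
opening: 0.491
finger_force: 0.0
```

Run:
```python
from h import *
np.set_printoptions(precision=4,suppress=True)
t,M=tool(); print(t,r.get_state()["opening"])
im,c=snap("wrist","w8"); snap("scene","sc12")
a=np.radians(-16.2); X=np.array([np.cos(a),np.sin(a),0]); Y=np.array([-X[1],X[0],0]); O=np.array([.4845,-.0204,0])
print("above link", (delta(O+[0,0,.16])))
# fork back: compare scene pictures start/now around the handle
i,j=cv2.imread("pics/scene0.png"),cv2.imread("pics/sc12.png")
g=lambda q:cv2.GaussianBlur(cv2.cvtColor(q,cv2.COLOR_BGR2GRAY),(0,0),1)
h=np.float32(g(i)[245:285,250:277]); k=np.float32(g(j)[245:285,250:277]); print(cv2.phaseCorrelate(h,k,cv2.createHanningWindow(h.shape[::-1],cv2.CV_32F)), np.abs(h-k).mean())
```

```text
[0.4767 0.2923 0.1969] 0.4908381383646789
above link [-0.2995  0.0862  0.0347]
((0.6529187490793955, -0.08592792499668178), 0.8935632180284571) 6.5816765
```

{"op": "carry_out", "data": {"plan": [{"rot": [0, 0, 0.01], "xyz": [-0.036, 0.0106, 0], "grip": 80}, {"rot": [0, 0, 0.02], "xyz": [-0.072, 0.0212, 0], "grip": 80}, {"rot": [0, 0, 0.033], "xyz": [-0.108, 0.0318, 0], "grip": 80}, {"rot": [0, 0, 0.033], "xyz": [-0.144, 0.0424, 0], "grip": 80}, {"rot": [0, 0, 0.033], "xyz": [-0.18, 0.053, 0], "grip": 80}, {"rot": [0, 0, 0.033], "xyz": [-0.214, 0.0636, 0], "grip": 80}, {"rot": [0, 0, 0.033], "xyz": [-0.243, 0.075, 0], "grip": 80}, {"rot": [0, 0, 0.033], "xyz": [-0.26, 0.086, 0], "grip": 80}]}}

```text
clock: 21.17
tool_pos: [0.4925, 0.0139, 0.1934]
eef_rot: [0.801, 0.599, -0.003, -0.001]
contact_force: [1.3, -0.5, 0.7]
opening: 0.686
finger_force: 0.0
```

{"op": "carry_out", "data": {"plan": [{"rot": [0, 0, 0], "xyz": [0, 0, 0], "grip": 80}, {"rot": [0, 0, 0], "xyz": [0, 0, 0], "grip": 80}, {"rot": [0, 0, 0], "xyz": [0, 0, 0], "grip": 80}, {"rot": [0, 0, 0], "xyz": [0, 0, 0], "grip": 80}, {"rot": [0, 0, 0], "xyz": [0, 0, 0], "grip": 80}]}}

```text
clock: 21.58
tool_pos: [0.4943, 0.0201, 0.1948]
eef_rot: [0.799, 0.602, -0.0, -0.0]
contact_force: [0.0, -0.2, -0.1]
opening: 0.689
finger_force: 0.0
```

Run:
```python
from h import *
np.set_printoptions(precision=1,suppress=True)
brk(); w,c=snap("wrist","w9"); s,cs=snap("side","s9"); i,cc=snap("scene","sc13"); brk()
a=np.radians(-16.2); X=np.array([np.cos(a),np.sin(a),0]); Y=np.array([-X[1],X[0],0]); O=np.array([.4845,-.0204,0])
cor=[O+X*x/1e3+Y*y/1e3+[0,0,.108] for x,y in((-12,-6),(12,-6),(12,6),(-12,6))]
for k in(c,cs,cc): print(proj(k,cor))
def crop(im,k,h): u=proj(k,np.mean(cor,0))[0].astype(int); print(u); return cv2.resize(im[u[1]-h:u[1]+h,u[0]-h:u[0]+h],(266,266*1),interpolation=cv2.INTER_CUBIC)
cv2.imwrite("pics/m9.png",cv2.resize(np.hstack([crop(w,c,40),crop(s,cs,22),crop(i,cc,22)]),(798,266)))
```

```text
brk x -1.9 y 41.7 z 194.8 mm yaw -16.02 tilt [-0.  0.] F x 0.1 y -0.2 z -0.1 t 21.58
brk x -1.4 y 41.0 z 195.1 mm yaw -16.09 tilt [-0.  0.] F x 0.1 y -0.6 z -0.4 t 21.73
[[305.2 297.4]
 [337.1 297.5]
 [337.4 282.8]
 [305.1 282.7]]
[[337.6 146.8]
 [327.1 144.3]
 [324.3 146.4]
 [334.9 149. ]]
[[345.5 153.3]
 [335.3 149.1]
 [331.2 151.6]
 [341.4 155.9]]
[321 290]
[330 146]
[338 152]
```

View pics/m9.png

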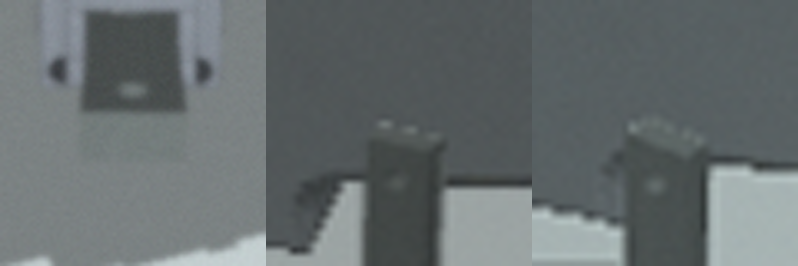

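Wrist crop: link top face spans full pixels (305.7,283.1)–(337,298), within 0.6 px of the prediction for bracket (0,0) at z 108 mm; the two side views agree (near top corners at (325,148), (337,149) in "side"), so the link stands free where expected.

Run:
```python
from h import *
_,c=load("w9"); _,cs=load("s9")
P=tri([c,cs],[[321.4,283.1],[331.0,148.4]]); print("front top edge mid",P.round(4))
print(delta([.4845,-.0204,.135]))
```

```text
front top edge mid [ 0.4848 -0.0165  0.1055]
[-0.041   0.0013  0.0601]
```

{"op": "carry_out", "data": {"plan": [{"rot": [0, 0, 0.002], "xyz": [-0.01, 0.0014, 0.0], "grip": 80}, {"rot": [0, 0, 0.002], "xyz": [-0.022, 0.0014, 0.01], "grip": 80}, {"rot": [0, 0, 0.002], "xyz": [-0.032, 0.0014, 0.02], "grip": 80}, {"rot": [0, 0, 0.002], "xyz": [-0.038, 0.0014, 0.035], "grip": 80}, {"rot": [0, 0, 0.002], "xyz": [-0.041, 0.0014, 0.05], "grip": 80}, {"rot": [0, 0, 0.002], "xyz": [-0.041, 0.0014, 0.055], "grip": 80}, {"rot": [0, 0, 0.002], "xyz": [-0.041, 0.0014, 0.055], "grip": 80}, {"rot": [0, 0, 0.002], "xyz": [-0.041, 0.0014, 0.055], "grip": 80}]}}

```text
clock: 22.4
tool_pos: [0.4849, -0.0213, 0.1404]
eef_rot: [0.8, 0.6, 0.0, 0.0]
contact_force: [-1.1, -0.2, 0.2]
opening: 0.686
finger_force: 0.0
```

Run:
```python
from h import *
brk(); print(delta([.4845,-.0204,.076]))
```

```text
brk x 0.6 y -0.7 z 140.4 mm yaw -16.30 tilt [0.0002 0.0001] F x -1.0 y -0.5 z 0.2 t 22.40
[ 0.0007 -0.0006  0.0644]
```

{"op": "carry_out", "data": {"plan": [{"rot": [0, 0, 0], "xyz": [0.0005, -0.0005, 0.012], "grip": 80}, {"rot": [0, 0, 0], "xyz": [0.0005, -0.0005, 0.024], "grip": 80}, {"rot": [0, 0, 0], "xyz": [0.0005, -0.0005, 0.036], "grip": 80}, {"rot": [0, 0, 0], "xyz": [0.0005, -0.0005, 0.048], "grip": 80}, {"rot": [0, 0, 0], "xyz": [0.0005, -0.0005, 0.058], "grip": 80}, {"rot": [0, 0, 0], "xyz": [0.0005, -0.0005, 0.063], "grip": 80}, {"rot": [0, 0, 0], "xyz": [0.0005, -0.0005, 0.063], "grip": 80}, {"rot": [0, 0, 0], "xyz": [0.0005, -0.0005, 0.063], "grip": 80}]}}

```text
clock: 23.07
tool_pos: [0.4849, -0.0205, 0.0777]
eef_rot: [0.8, 0.6, 0.0, 0.0]
contact_force: [0.1, 0.3, -0.4]
opening: 0.688
finger_force: 0.0
```

Run:
```python
from h import *
brk(); print(delta([.4845,-.0204,.076]))
```

```text
brk x 0.4 y 0.0 z 77.7 mm yaw -16.29 tilt [0.001  0.0001] F x 0.0 y 0.3 z -0.4 t 23.07
[-0.     -0.0004  0.0017]
```

Centred; close with a soft squeeze.

{"op": "carry_out", "data": {"plan": [{"rot": [0, 0, 0], "xyz": [0, -0.0004, 0.001], "grip": 255}, {"rot": [0, 0, 0], "xyz": [0, -0.0004, 0.001], "grip": 255}, {"rot": [0, 0, 0], "xyz": [0, -0.0004, 0.001], "grip": 255}, {"rot": [0, 0, 0], "xyz": [0, -0.0004, 0.001], "grip": 255}, {"rot": [0, 0, 0], "xyz": [0, -0.0004, 0.001], "grip": 255}, {"rot": [0, 0, 0], "xyz": [0, -0.0004, 0.001], "grip": 255}, {"rot": [0, 0, 0], "xyz": [0, -0.0004, 0.001], "grip": 255}, {"rot": [0, 0, 0], "xyz": [0, -0.0004, 0.001], "grip": 255}], "squeeze": 12}}

```text
clock: 23.73
tool_pos: [0.4842, -0.0206, 0.0763]
eef_rot: [0.8, 0.6, 0.0, 0.0]
contact_force: [0.6, 0.7, 2.2]
opening: 0.265
finger_force: 12.0
```

{"op": "carry_out", "data": {"plan": [{"rot": [0, 0, 0], "xyz": [0, 0, 0], "grip": 255}, {"rot": [0, 0, 0], "xyz": [0, 0, 0], "grip": 255}, {"rot": [0, 0, 0], "xyz": [0, 0, 0], "grip": 255}, {"rot": [0, 0, 0], "xyz": [0, 0, 0], "grip": 255}, {"rot": [0, 0, 0], "xyz": [0, 0, 0], "grip": 255}]}}

```text
clock: 24.15
tool_pos: [0.4842, -0.0206, 0.0763]
eef_rot: [0.8, 0.6, 0.0, 0.0]
contact_force: [-0.0, -1.1, 3.8]
opening: 0.268
finger_force: 12.0
```

Run:
```python
from h import *
brk(); s=r.get_state(); print(s["opening"]*88,s["finger_force"])
```

```text
brk x -0.3 y -0.3 z 76.3 mm yaw -16.31 tilt [0.0006 0.    ] F x 0.3 y -1.0 z 3.8 t 24.15
23.59841212760491 12.013586461544037
```

{"op": "carry_out", "data": {"plan": [{"rot": [0, 0, 0], "xyz": [0, 0, 0], "grip": 255}, {"rot": [0, 0, 0], "xyz": [0, 0, -0.005], "grip": 255}, {"rot": [0, 0, 0], "xyz": [0, 0, -0.012], "grip": 255}, {"rot": [0, 0, 0], "xyz": [0, 0, -0.022], "grip": 255}, {"rot": [0, 0, 0], "xyz": [0, 0, -0.034], "grip": 255}, {"rot": [0, 0, 0], "xyz": [0, 0, -0.05], "grip": 255}, {"rot": [0, 0, 0], "xyz": [0, 0, -0.075], "grip": 255}, {"rot": [0, 0, 0], "xyz": [0, 0, -0.105], "grip": 255}], "squeeze": 30}}

```text
clock: 24.82
tool_pos: [0.4821, -0.0207, 0.1816]
eef_rot: [0.8, 0.6, -0.002, -0.001]
contact_force: [0.5, 0.0, -0.9]
opening: 0.261
finger_force: 30.0
```

{"op": "carry_out", "data": {"plan": [{"rot": [0, 0, 0], "xyz": [0, 0, -0.002], "grip": 255}, {"rot": [0, 0, 0], "xyz": [0, 0, -0.002], "grip": 255}, {"rot": [0, 0, 0], "xyz": [0, 0, -0.002], "grip": 255}]}}

```text
clock: 25.07
tool_pos: [0.4833, -0.0208, 0.1831]
eef_rot: [0.8, 0.6, -0.0, -0.0]
contact_force: [-0.7, -0.4, -0.1]
opening: 0.262
finger_force: 30.0
```

Run:
```python
from h import *
brk(); s=r.get_state(); print(s["opening"]*88,s["finger_force"]); print(delta([.4886,.3460,.182])); snap("scene","sc14")
```

```text
brk x -1.1 y -0.7 z 183.1 mm yaw -16.31 tilt [-0.0006 -0.0002] F x -0.6 y -0.6 z -0.1 t 25.07
23.070130171715423 29.99604642391205
[ 0.3535 -0.0979  0.001 ]
```

{"op": "carry_out", "data": {"plan": [{"rot": [0, 0, -0.01], "xyz": [0.03, -0.0083, 0], "grip": 255}, {"rot": [0, 0, -0.02], "xyz": [0.065, -0.018, 0], "grip": 255}, {"rot": [0, 0, -0.03], "xyz": [0.1, -0.0277, 0], "grip": 255}, {"rot": [0, 0, -0.035], "xyz": [0.135, -0.0374, 0], "grip": 255}, {"rot": [0, 0, -0.035], "xyz": [0.17, -0.0471, 0], "grip": 255}, {"rot": [0, 0, -0.035], "xyz": [0.205, -0.0568, 0], "grip": 255}, {"rot": [0, 0, -0.035], "xyz": [0.24, -0.0665, 0], "grip": 255}, {"rot": [0, 0, -0.035], "xyz": [0.27, -0.0748, 0], "grip": 255}]}}

```text
clock: 25.78
tool_pos: [0.4864, 0.262, 0.1815]
eef_rot: [0.789, 0.614, -0.001, -0.0]
contact_force: [1.0, 0.1, -0.9]
opening: 0.264
finger_force: 30.0
```

Run:
```python
from h import *
t,M=tool(); print(t,np.degrees(np.arctan2(M[1,1],M[0,1]))); print(delta([.4886,.3460,.182]))
```

```text
[0.48640979 0.26198869 0.1815167 ] -14.18444587058831
[ 0.082  -0.0185 -0.0006]
```

{"op": "carry_out", "data": {"plan": [{"rot": [0, 0, 0], "xyz": [0.025, -0.006, 0], "grip": 255}, {"rot": [0, 0, 0], "xyz": [0.045, -0.0105, 0], "grip": 255}, {"rot": [0, 0, 0], "xyz": [0.062, -0.0145, 0], "grip": 255}, {"rot": [0, 0, 0], "xyz": [0.075, -0.018, 0], "grip": 255}, {"rot": [0, 0, 0], "xyz": [0.0825, -0.0195, 0], "grip": 255}, {"rot": [0, 0, 0], "xyz": [0.0825, -0.0195, 0], "grip": 255}, {"rot": [0, 0, 0], "xyz": [0.0825, -0.0195, 0], "grip": 255}, {"rot": [0, 0, 0], "xyz": [0.0825, -0.0195, 0], "grip": 255}]}}

```text
clock: 26.45
tool_pos: [0.4897, 0.3424, 0.1828]
eef_rot: [0.79, 0.613, -0.001, 0.001]
contact_force: [-0.1, 0.3, -0.4]
opening: 0.258
finger_force: 30.0
```

Run:
```python
from h import *
t,M=tool(); print(t,np.degrees(np.arctan2(M[1,1],M[0,1]))); print(delta([.4886,.3460,.112]))
```

```text
[0.4896671  0.34235458 0.18280252] -14.403604990704972
[ 0.0034 -0.0019  0.0708]
```

{"op": "carry_out", "data": {"plan": [{"rot": [0, 0, 0], "xyz": [0.0025, -0.0015, 0.015], "grip": 255}, {"rot": [0, 0, 0], "xyz": [0.0025, -0.0015, 0.03], "grip": 255}, {"rot": [0, 0, 0], "xyz": [0.0025, -0.0015, 0.045], "grip": 255}, {"rot": [0, 0, 0], "xyz": [0.0025, -0.0015, 0.057], "grip": 255}, {"rot": [0, 0, 0], "xyz": [0.0025, -0.0015, 0.066], "grip": 255}, {"rot": [0, 0, 0], "xyz": [0.0025, -0.0015, 0.069], "grip": 255}, {"rot": [0, 0, 0], "xyz": [0.0025, -0.0015, 0.069], "grip": 255}, {"rot": [0, 0, 0], "xyz": [0.0025, -0.0015, 0.069], "grip": 255}]}}

```text
clock: 27.12
tool_pos: [0.4891, 0.3469, 0.1146]
eef_rot: [0.79, 0.613, 0.0, 0.0]
contact_force: [0.7, -0.5, -0.1]
opening: 0.262
finger_force: 30.0
```

Run:
```python
from h import *
t,M=tool(); print(t,np.degrees(np.arctan2(M[1,1],M[0,1])),M[:,2]); print(delta([.4886,.3460,.112]))
```

```text
[0.48905556 0.34690198 0.11459124] -14.33705242072923 [ 6.70550137e-04  3.03607206e-04 -9.99999729e-01]
[-0.001  -0.0002  0.0026]
```

{"op": "carry_out", "data": {"plan": [{"rot": [0, 0, 0], "xyz": [-0.0009, -0.0002, 0.0], "grip": 255}, {"rot": [0, 0, 0], "xyz": [-0.0009, -0.0002, 0.003], "grip": 255}, {"rot": [0, 0, 0], "xyz": [-0.0009, -0.0002, 0.006], "grip": 255}, {"rot": [0, 0, 0], "xyz": [-0.0009, -0.0002, 0.009], "grip": 255}, {"rot": [0, 0, 0], "xyz": [-0.0009, -0.0002, 0.012], "grip": 255}, {"rot": [0, 0, 0], "xyz": [-0.0009, -0.0002, 0.014], "grip": 255}, {"rot": [0, 0, 0], "xyz": [-0.0009, -0.0002, 0.014], "grip": 255}]}}

```text
clock: 27.7
tool_pos: [0.4878, 0.3461, 0.0995]
eef_rot: [0.79, 0.614, -0.001, 0.0]
contact_force: [-0.2, -0.2, -1.0]
opening: 0.261
finger_force: 30.0
```

Run:
```python
from h import *
t,M=tool(); print(t,np.degrees(np.arctan2(M[1,1],M[0,1])),M[:,2]); print(delta([.4886,.3460,.062]),r.get_state()["contact_force"])
```

```text
[0.48782631 0.34605315 0.09947661] -14.294560178824174 [-8.40591006e-04 -6.90769502e-04 -9.99999408e-01]
[0.0002 0.0008 0.0375] [-0.22336605 -0.21074455 -1.02756899]
```

{"op": "carry_out", "data": {"plan": [{"rot": [0, 0, 0], "xyz": [0.0002, 0.0006, 0.004], "grip": 255}, {"rot": [0, 0, 0], "xyz": [0.0002, 0.0006, 0.008], "grip": 255}, {"rot": [0, 0, 0], "xyz": [0.0002, 0.0006, 0.012], "grip": 255}, {"rot": [0, 0, 0], "xyz": [0.0002, 0.0006, 0.016], "grip": 255}, {"rot": [0, 0, 0], "xyz": [0.0002, 0.0006, 0.02], "grip": 255}, {"rot": [0, 0, 0], "xyz": [0.0002, 0.0006, 0.024], "grip": 255}, {"rot": [0, 0, 0], "xyz": [0.0002, 0.0006, 0.028], "grip": 255}, {"rot": [0, 0, 0], "xyz": [0.0002, 0.0006, 0.028], "grip": 255}]}}

```text
clock: 28.37
tool_pos: [0.4883, 0.346, 0.0712]
eef_rot: [0.79, 0.614, -0.001, 0.0]
contact_force: [0.4, 0.2, -0.8]
opening: 0.257
finger_force: 30.0
```

Run:
```python
from h import *
t,M=tool(); print(t,np.degrees(np.arctan2(M[1,1],M[0,1])),M[:,2]); print(delta([.4886,.3460,.062]),r.get_state()["contact_force"])
```

```text
[0.48831773 0.34596892 0.07116908] -14.297917540539382 [-1.14633478e-03 -9.21695815e-04 -9.99998918e-01]
[0.0001 0.0003 0.0092] [ 0.44378195  0.16360831 -0.80732538]
```

{"op": "carry_out", "data": {"plan": [{"rot": [0, 0, 0], "xyz": [0.0001, 0.0002, 0.003], "grip": 255}, {"rot": [0, 0, 0], "xyz": [0.0001, 0.0002, 0.006], "grip": 255}, {"rot": [0, 0, 0], "xyz": [0.0001, 0.0002, 0.008], "grip": 255}, {"rot": [0, 0, 0], "xyz": [0.0001, 0.0002, 0.009], "grip": 255}, {"rot": [0, 0, 0], "xyz": [0.0001, 0.0002, 0.009], "grip": 255}, {"rot": [0, 0, 0], "xyz": [0.0001, 0.0002, 0.009], "grip": 255}], "squeeze": 15}}

```text
clock: 28.87
tool_pos: [0.4891, 0.3464, 0.0631]
eef_rot: [0.79, 0.614, 0.0, 0.0]
contact_force: [0.7, 0.4, -0.3]
opening: 0.269
finger_force: 15.0
```

{"op": "carry_out", "data": {"plan": [{"rot": [0, 0, 0], "xyz": [0, 0, 0.0005], "grip": 255}, {"rot": [0, 0, 0], "xyz": [0, 0, 0.001], "grip": 255}, {"rot": [0, 0, 0], "xyz": [0, 0, 0.001], "grip": 255}]}}

```text
clock: 29.12
tool_pos: [0.4891, 0.3464, 0.0621]
eef_rot: [0.79, 0.614, 0.0, 0.0]
contact_force: [0.3, 0.1, -0.7]
opening: 0.267
finger_force: 15.0
```

{"op": "carry_out", "data": {"plan": [{"rot": [0, 0, 0], "xyz": [0, 0, 0.0005], "grip": 255}, {"rot": [0, 0, 0], "xyz": [0, 0, 0.001], "grip": 255}, {"rot": [0, 0, 0], "xyz": [0, 0, 0.001], "grip": 255}, {"rot": [0, 0, 0], "xyz": [0, 0, 0.001], "grip": 255}]}}

```text
clock: 29.45
tool_pos: [0.4893, 0.3466, 0.0614]
eef_rot: [0.79, 0.614, 0.0, 0.0]
contact_force: [0.4, -0.4, 2.6]
opening: 0.268
finger_force: 15.0
```

The link touches the pocket's floor; release and rise.

{"op": "carry_out", "data": {"plan": [{"rot": [0, 0, 0], "xyz": [0, 0, 0], "grip": 130}, {"rot": [0, 0, 0], "xyz": [0, 0, 0], "grip": 130}, {"rot": [0, 0, 0], "xyz": [0, 0, 0], "grip": 130}, {"rot": [0, 0, 0], "xyz": [0, 0, 0], "grip": 130}, {"rot": [0, 0, 0], "xyz": [0, 0, 0], "grip": 130}, {"rot": [0, 0, 0], "xyz": [0, 0, 0], "grip": 130}]}}

```text
clock: 29.95
tool_pos: [0.489, 0.3463, 0.061]
eef_rot: [0.79, 0.614, -0.0, 0.0]
contact_force: [0.4, 0.5, 0.7]
opening: 0.489
finger_force: 0.0
```

{"op": "carry_out", "data": {"plan": [{"rot": [0, 0, 0], "xyz": [0, 0, -0.015], "grip": 130}, {"rot": [0, 0, 0], "xyz": [0, 0, -0.035], "grip": 130}, {"rot": [0, 0, 0], "xyz": [0, 0, -0.06], "grip": 130}, {"rot": [0, 0, 0], "xyz": [0, 0, -0.1], "grip": 130}, {"rot": [0, 0, 0], "xyz": [0, 0, -0.14], "grip": 130}, {"rot": [0, 0, 0], "xyz": [0, 0, -0.16], "grip": 130}, {"rot": [0, 0, 0], "xyz": [0, 0, -0.16], "grip": 130}]}}

```text
clock: 30.53
tool_pos: [0.4917, 0.3485, 0.2265]
eef_rot: [0.79, 0.613, 0.005, -0.0]
contact_force: [-0.1, -0.0, -0.9]
opening: 0.493
finger_force: 0.0
```

Run:
```python
from h import *
np.set_printoptions(precision=1,suppress=True)
print(tool()[0],r.get_state()["opening"])
i,c=snap("scene","sc15"); s,cs=snap("side","s15"); snap("wrist","w15")
a=np.radians(-14.3); X=np.array([np.cos(a),np.sin(a),0]); Y=np.array([-X[1],X[0],0]); P=np.array([.4888,.3462,0])
pts=lambda z,P=P,hx=12,hy=6:[P+X*x+Y*y+[0,0,z] for x,y in((-hx/1e3,-hy/1e3),(hx/1e3,-hy/1e3),(hx/1e3,hy/1e3),(-hx/1e3,hy/1e3))]
i0=cv2.imread("pics/scene0.png")
for im,k,b in((i,c,cv2.imread("pics/scene0.png")),(s,cs,cv2.imread("pics/side0.png"))):
    print("pred link top quad z 93:",proj(k,pts(.093)).ravel())
    d=cv2.absdiff(cv2.GaussianBlur(im,(0,0),1),cv2.GaussianBlur(b,(0,0),1)).max(2); n,l,st,ce=cv2.connectedComponentsWithStats(np.uint8(d>25))
    print([ (st[j,:].tolist()) for j in range(1,n) if st[j,4]>25])
```

```text
[0.5 0.3 0.2] 0.49270147777040413
pred link top quad z 93: [244.1 281.4 232.  274.4 225.9 278.8 238.1 286. ]
[[166, 0, 153, 84, 6365], [584, 0, 29, 55, 278], [222, 9, 10, 5, 27], [228, 47, 13, 15, 92], [140, 55, 283, 167, 15472], [599, 57, 26, 71, 981], [143, 223, 259, 107, 9371], [519, 224, 19, 8, 103], [558, 225, 15, 5, 40], [508, 265, 11, 4, 31], [527, 271, 8, 9, 39], [539, 271, 23, 9, 85], [211, 329, 16, 11, 82]]
pred link top quad z 93: [287.  260.3 272.6 255.6 268.2 260.  282.7 264.9]
[[230, 0, 12, 11, 106], [565, 0, 19, 30, 267], [188, 15, 213, 188, 16085], [632, 28, 8, 16, 98], [568, 32, 18, 69, 585], [190, 115, 17, 32, 331], [489, 197, 15, 6, 59], [167, 212, 229, 103, 7874], [523, 230, 19, 5, 54], [512, 232, 7, 6, 26], [290, 234, 12, 6, 55], [273, 280, 9, 7, 39], [254, 314, 17, 9, 70]]
```

{"op": "carry_out", "data": {"plan": [{"rot": [0, 0, 0], "xyz": [-0.03, 0.03, -0.02], "grip": 130}, {"rot": [0, 0, 0], "xyz": [-0.06, 0.06, -0.04], "grip": 130}, {"rot": [0, 0, 0], "xyz": [-0.09, 0.08, -0.04], "grip": 130}, {"rot": [0, 0, 0], "xyz": [-0.1, 0.08, -0.04], "grip": 130}, {"rot": [0, 0, 0], "xyz": [-0.1, 0.08, -0.04], "grip": 130}, {"rot": [0, 0, 0], "xyz": [-0.1, 0.08, -0.04], "grip": 130}]}}

```text
clock: 31.18
tool_pos: [0.5408, 0.2287, 0.2593]
eef_rot: [0.79, 0.613, -0.002, -0.001]
contact_force: [0.8, 1.5, 0.1]
opening: 0.49
finger_force: 0.0
```

Run:
```python
from h import *
np.set_printoptions(precision=4,suppress=True)
i,c=snap("scene","sc16"); s,cs=snap("side","s16"); w,cw=snap("wrist","w16"); print(tool()[0])
a=np.radians(-14.3); X=np.array([np.cos(a),np.sin(a),0]); Y=np.array([-X[1],X[0],0])
def q(P,z,hx,hy): return [np.array(P)+X*x+Y*y+[0,0,z] for x,y in((-hx,-hy),(hx,-hy),(hx,hy),(-hx,hy))]
for n,P,z,hx,hy in(("link",[.4888,.3462,0],.093,.012,.006),("fork",[.4753,.2914,0],.1,.010,.008)):
    T=q(P,z,hx,hy); res=[]
    for k,im in((c,i),(cs,s),(cw,w)):
        g=proj(k,T); res.append(quad(im,g,3)); print(n,"pred",g.round(1).ravel(),"meas",res[-1].round(1).ravel())
for n,im in(("sc",i),("side",s)):
    G=cv2.cvtColor(im,cv2.COLOR_BGR2GRAY); u=(235,280) if n=="sc" else (277,260); print(n,G[u[1]-20:u[1]+25,u[0]].tolist(),G[u[1],u[0]-15:u[0]+18].tolist())
```

```text
[0.5405 0.2318 0.26  ]
link pred [244.1 281.4 232.  274.4 225.9 278.8 238.1 286. ] meas [241.9 282.3 233.9 274.6 223.1 277.6 237.9 286.4]
link pred [287.  260.3 272.6 255.6 268.2 260.  282.7 264.9] meas [286.4 259.8 269.9 254.6 265.5 259.1 281.5 264.2]
link pred [212.3 104.  240.8 104.1 239.9  88.8 211.1  88.7] meas [211.5 103.2 240.7 104.8 240.3  88.6 211.6  88.7]
fork pred [270.5 256.1 260.5 250.8 253.  256.2 263.1 261.6] meas [270.  257.7 260.1 252.9 250.9 256.  262.9 263.1]
fork pred [304.7 235.3 293.1 231.9 287.9 237.1 299.6 240.7] meas [303.6 238.3 290.2 225.2 290.8 238.6 296.9 240.4]
fork pred [218.4 175.  241.3 175.  240.3 156.3 217.  156.2] meas [217.5 176.3 242.2 176.3 240.3 155.5 217.3 157. ]
sc [102, 106, 107, 107, 107, 107, 107, 109, 108, 107, 107, 107, 108, 109, 104, 103, 113, 149, 168, 166, 167, 167, 167, 170, 156, 107, 71, 78, 80, 79, 80, 80, 79, 80, 80, 80, 80, 80, 80, 81, 81, 80, 81, 80, 81] [178, 177, 177, 179, 183, 147, 115, 136, 158, 171, 170, 169, 165, 168, 167, 167, 166, 167, 167, 168, 171, 177, 161, 129, 112, 113, 115, 116, 116, 118, 122, 106, 78]
side [161, 163, 162, 163, 162, 162, 162, 162, 163, 162, 162, 162, 161, 162, 161, 163, 162, 156, 152, 152, 153, 153, 150, 104, 73, 72, 70, 71, 71, 77, 80, 71, 70, 69, 69, 69, 69, 68, 69, 70, 69, 68, 71, 69, 70] [93, 93, 118, 156, 161, 144, 107, 118, 141, 152, 151, 152, 152, 153, 153, 153, 152, 153, 154, 152, 150, 147, 144, 123, 75, 56, 47, 25, 14, 12, 13, 10, 5]
```

All three views put the link's top at 93 mm, so it is fully down and upright, and the fork's top at 100 mm in its slot. The gripper is clear of everything, so I hand in.

```bash
python3 -c "
from plant import r
print(r.finish_job())"
```

```text
the job is handed in; nothing more can be done
None
```

The job is done and handed in: the link sprang free at about 7 N on the collar, the fork is back in its slot, and the link stands upright and fully down in the wider pocket; the clock stood at about 31 s of the 72 s allowed.

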